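Ice for the samples

TASK

With the scoop, take ice out of the steel pan and tip at least four of the six cubes into the free bay of the black tub, beside the tube block. Do not touch the ice with the gripper, do not knock the tube block, leave the bottle, beaker and jar where they are, and spill no ice: every cube ends in the tub or still in the pan. Finally lay the scoop, empty, back flat on its rubber mat, right side up.

Things in the scene. Friction and masses are not known exactly. Their poses are not given: they have to be found in the camera images.
- scoop: steel lab scoop, black handle, 0.2-0.3 kg. Origin: centre of the blade's flat underside; +x to the open lip, -x to the handle, z up. Blade 100 mm long (x -50 to +50), 110 mm wide, floor 2 mm thick, thinned to a sharp lip; side walls 2.5 mm thick, 42 mm high over the rear half, sloping down to 6 mm at the lip; rear wall 42 mm high. It lies flat on its blade and stays so when let go
- scoop_lip (a point): the middle of the scoop's lip (open front edge), on the underside: 50 mm ahead (+x) of the scoop's origin
- scoop_grip (a point): the place to hold the scoop: on its handle, 94 mm behind the scoop's origin and 57 mm above its underside. The handle is a straight bar 24 mm wide (y) and 16 mm thick, rising backwards at 30 degrees to the blade's floor, centre line from x -46, z 30 to x -154, z 93; fingers close across its 24 mm width, from above or tilted
- mat: flat black rubber mat, fixed, 240 (x) x 170 (y) x 4 mm, on the bench in the middle; the scoop lies on it. Origin at the centre of its underside, z up
- pan: long shallow stainless ice pan, fixed, 310 (x) x 142 (y) x 50 mm high, walls and floor 4 mm; inner floor 262 x 134 mm, end walls leaning out by 20 degrees. Origin: centre of its underside, +x to the end away from the robot. The ice lies in the +x end, within 90 mm of that wall, and slides ahead of the scoop until the wall stops it. Pan and tub may stand on either side of the mat
- tub: black foam sample tub, fixed, 190 (x) x 200 (y) x 90 mm high, walls and floor 8 mm: rim 90 mm, inner floor 8 mm above the origin. Origin: centre of its underside, +x away from the robot. The tube block stands inside along the +y wall; the free bay beside it spans x -87 to +87 and y -92 to +50 mm (centre y = -21 mm)
- tub_bay (a point): the middle of the free bay's floor in the tub: 21 mm to the -y side of the tub's origin and 8 mm above it. The bay is 174 (x) x 142 (y) mm
- block: aluminium tube block 160 (x) x 42 (y) x 60 mm with five capped sample tubes standing in it in a row, 108 mm high to the caps, fixed in the tub. Origin at the centre of its underside, 71 mm to the +y side of the tub's origin and 8 mm above it
- ice0: one of six equal ice cubes, 30 mm with edges rounded to 7 mm, about 24 g, loose in the ice pan. Origin at its centre. Wet ice, slippery on everything: friction about 0.12, it starts to slide on the scoop's floor at 6 to 9 degrees of slope
- ice1: one of six equal ice cubes, 30 mm with edges rounded to 7 mm, about 24 g, loose in the ice pan. Origin at its centre. Wet ice, slippery on everything: friction about 0.12, it starts to slide on the scoop's floor at 6 to 9 degrees of slope
- ice2: one of six equal ice cubes, 30 mm with edges rounded to 7 mm, about 24 g, loose in the ice pan. Origin at its centre. Wet ice, slippery on everything: friction about 0.12, it starts to slide on the scoop's floor at 6 to 9 degrees of slope
- ice3: one of six equal ice cubes, 30 mm with edges rounded to 7 mm, about 24 g, loose in the ice pan. Origin at its centre. Wet ice, slippery on everything: friction about 0.12, it starts to slide on the scoop's floor at 6 to 9 degrees of slope
- ice4: one of six equal ice cubes, 30 mm with edges rounded to 7 mm, about 24 g, loose in the ice pan. Origin at its centre. Wet ice, slippery on everything: friction about 0.12, it starts to slide on the scoop's floor at 6 to 9 degrees of slope
- ice5: one of six equal ice cubes, 30 mm with edges rounded to 7 mm, about 24 g, loose in the ice pan. Origin at its centre. Wet ice, slippery on everything: friction about 0.12, it starts to slide on the scoop's floor at 6 to 9 degrees of slope
- reagent: bystander: amber glass reagent bottle, 60 mm diameter, 125 mm tall, loose. Origin under its centre
- beaker: bystander: glass beaker, 70 mm diameter, 85 mm tall, loose. Origin under its centre
- stainjar: bystander: glass stain jar with white lid, 64 mm diameter, 80 mm tall, loose. Origin under its centre
Not all that is in view belongs to the job. What is shaped like the scoop but blue or yellow is not meant.

How it is judged:
By the outcome, as a careful person would: the job done as asked, in the order asked, and still so for the second after the job is handed in, with the robot touching nothing.
It also fails if it takes over 72 s, if anything falls off the work surface, if the arm or the gripper's body presses on something with over 40 N, if the wrist force passes 120 N, or if a joint passes its speed limit or range.

ROBOT

A 7-joint arm with a two-finger parallel gripper is mounted at the origin on the work surface. World frame = base frame: x ahead of the robot, y to its left, z up, the work surface at z = 0. Lengths are in mm, angles in rad, forces in N, time in s.
With the tool pointing down it reaches from about 425 to 875 mm from the base axis. Payload 8.4 kg.
Tool frame: the origin (TCP) lies between the finger pads; the fingertips stand 8 mm ahead of it and the grasp point (between the pads) lies 11 mm behind it (arm.nose_length is the distance from the TCP to the fingertips, in mm); z points along the fingers, y is the line along which they close (so a half turn about z gives the same grasp; the last joint's range is limited). The gripper opens to 87 mm and grips with 3 to 60 N. Pads are 19 mm wide; open, the fingers measure 117 mm over their backs; the gripper's body (75 mm by 190 mm) begins 51 mm behind the grasp point.
Start: joints at [-1.273, 0.333, 0.04, 1.465, -0.013, 1.343, -0.059], TCP at [251.203, 599.467, 230.546] pointing down, gripper open.
Joint ranges: [-2.58, 2.58], [-0.38, 2.09], [-1.3, 1.39], [0.25, 2.4], [-1.5, 4.64], [0.08, 2.09], [-2.65, 2.65]. Speed limits (rad/s): [2.22, 2.22, 2.79, 2.79, 3.14, 3.14, 3.14].

INTERFACE

Orientations are given as a 3x3 rotation matrix whose columns are the frame's x, y, z axes.
In Python, from station import arm gives the robot as it stands. The module is installed in compiled form; this text tells all that it offers.
- The arm moves only by the tool drive_tool, never from a script. Its argument "commands" is a list of rows, each an object with "hand": the opening, from -1 (shut) to 1 (fully open); "linear": the shift along the tool's x, y, z in mm, a list of three; "yaw": the turn about the tool's z in rad. A call has 1 to 5 rows; each row shifts and turns the commanded pose from where the row before left it, along the tool's axes as they then stand; what a row does not reach is not made up. A row lasts 1/10 s, in which the tool goes at most 50 mm and 8.59 degrees, less where a joint would pass 70% of its speed; a pose out of reach is approached as far as the arm can. A call is refused whole if a number of a shift passes 50 or a number of a turn 0.15, either way. A call with a gripper value outside its range is refused whole. The fingers move at their own pace and stop on an object; "force" is the grip in N (left out, the last holds). Time passes only in rows, so rows that do not move let the fingers close. It gives the time, the measured TCP pose, the force, the opening and the grip force at its end, in the units of the state.
- arm.get_state(): the state, without advancing time (a new reading comes with each control period).
- arm.grab_frame(name): name is "scene" or "side" or "wrist"; returns a dict with "image" (400x640x3 uint8, red, green, blue), "mtx" (3x3 intrinsics, pixels), "origin" and "rotation" of the camera in the world. Camera axes: x right, y up, looking along -z (the intrinsics and any distortion apply to the point x, -y, -z); pixel columns grow to the right and rows downward; lengths in mm; the calibration is good to about 2 mm. A picture is of the moment at which its call begins. There is no depth.
- arm.job_done(): hands the job in; it is judged then, once.
The state is a dict: "t": time; "qpos": joint angles; "qvel": joint speeds; "effort": joint torques, N m; "tcp_pos": TCP position; "orientation": TCP orientation; "force": force on the tool from outside, world axes, zero at the start; "torque": the same for the moment, N m; "width": finger opening in mm; "finger_force": force on a finger pad.
Only numpy, scipy, OpenCV 4.12 (cv2) and the standard library are available. Lean on these libraries where they do the work, as an engineer would, in place of code of your own. Each camera call takes 0.05 s, during which the arm holds its last target. There are 200 camera calls.

## Working session

There is one attempt and no reset: what is moved stays moved. The work goes in short steps, Python scripts to look and compute and a tool call to move; the robot and the scene stay as the last step left them, time stands still between calls to the robot, and variables do not carry over. Pictures are saved under pics/ and viewed, at most 10 in all, crops included, and the job is handed in when it is done.

Besides the shell and the picture viewer there is one more tool, called after "Request:" by a JSON object that holds its "method" and its "body", one argument or row to a line. drive_tool: Moves the arm, as the interface text tells. Its arguments: {"type":"object","properties":{"commands":{"type":"array","items":{"type":"object","properties":{"hand":{"type":"number"},"linear":{"type":"array","items":{"type":"number"}},"yaw":{"type":"number"}}}},"force":{"type":"number"}},"required":["commands"]}

```bash
mkdir -p pics; cat > h.py <<'E'
import numpy as np, cv2, pickle
from station import arm
def grab(n,fn):
    f=arm.grab_frame(n); pickle.dump(f,open(f'pics/{fn}.pkl','wb'))
    return f
def load(fn): return pickle.load(open(f'pics/{fn}.pkl','rb'))
def ray(f,u,v):
    d=np.linalg.inv(np.array(f['mtx']))@[u,v,1.]; d=np.array([d[0],-d[1],-d[2]])
    d=np.array(f['rotation'])@d; return np.array(f['origin']),d/np.linalg.norm(d)
def onz(f,u,v,z):
    o,d=ray(f,u,v); return o+d*(z-o[2])/d[2]
def tri(*obs):
    A=0;b=0
    for f,u,v in obs:
        o,d=ray(f,u,v); P=np.eye(3)-np.outer(d,d); A=A+P; b=b+P@o
    x=np.linalg.solve(A,b)
    res=[np.linalg.norm((np.eye(3)-np.outer(ray(*q)[1],ray(*q)[1]))@(x-q[0]['origin'])) for q in obs]
    return x.round(1),np.round(res,1)
def proj(f,p):
    c=np.array(f['rotation']).T@(np.array(p)-f['origin']); q=np.array(f['mtx'])@[c[0],-c[1],-c[2]]; return q[:2]/q[2]
def crop(f,u0,v0,u1,v1,k,fn):
    cv2.imwrite(f'pics/{fn}.png',cv2.resize(f['image'][v0:v1,u0:u1,::-1],None,fx=k,fy=k,interpolation=cv2.INTER_CUBIC))
E
python3 - <<'E'
from h import *
for n in('scene','side'):
    f=grab(n,n+'0'); print(n,f['origin'],[list(np.round(r,3)) for r in f['rotation']],f['mtx']); print([k for k in f])
a=load('scene0')['image'];b=load('side0')['image']
for n in('scene','side'): crop(load(n+'0'),0,0,640,400,1.25,n+'0')
s=arm.get_state(); print(s)
E
```

```text
scene [1270.90890797  313.90271007  756.33755676] [[np.float64(-0.385), np.float64(-0.591), np.float64(0.709)], [np.float64(0.923), np.float64(-0.231), np.float64(0.309)], [np.float64(-0.019), np.float64(0.773), np.float64(0.634)]] [[367.06726919   0.         321.76144839]
 [  0.         367.06726919 199.23561524]
 [  0.           0.           1.        ]]
['image', 'mtx', 'origin', 'rotation']
side [167.68520907 776.42285007 969.28967392] [[np.float64(-0.926), np.float64(0.281), np.float64(-0.253)], [np.float64(-0.378), np.float64(-0.657), np.float64(0.653)], [np.float64(0.017), np.float64(0.7), np.float64(0.714)]] [[371.10773293   0.         322.00349589]
 [  0.         371.10773293 198.34410469]
 [  0.           0.           1.        ]]
['image', 'mtx', 'origin', 'rotation']
{'t': 0.1, 'qpos': array([-1.2731954 ,  0.33383304,  0.03987564,  1.46616985, -0.01337581,
        1.34331026, -0.05849901]), 'qvel': array([ 0.00073162, -0.00225146, -0.00118393, -0.002419  , -0.00058154,
        0.00051475,  0.00134829]), 'effort': array([ 4.86123754e-03, -6.57806110e+01,  1.34076621e+00, -4.04707146e+01,
       -5.96176204e-02,  4.09305585e-02,  6.50695915e-05]), 'tcp_pos': array([251.07880653, 599.10382417, 229.75925801]), 'orientation': array([[-9.22297765e-01,  3.86479795e-01, -4.48737336e-04],
       [ 3.86480036e-01,  9.22296734e-01, -1.38402811e-03],
       [-1.21029919e-04, -1.44991405e-03, -9.99998942e-01]]), 'force': array([-0.35937147,  0.71456642, -0.09202668]), 'torque': array([-0.02463854, -0.06104723,  0.03937978]), 'finger_force': 0.0, 'width': 86.8163722458913}
```

View pics/scene0.png

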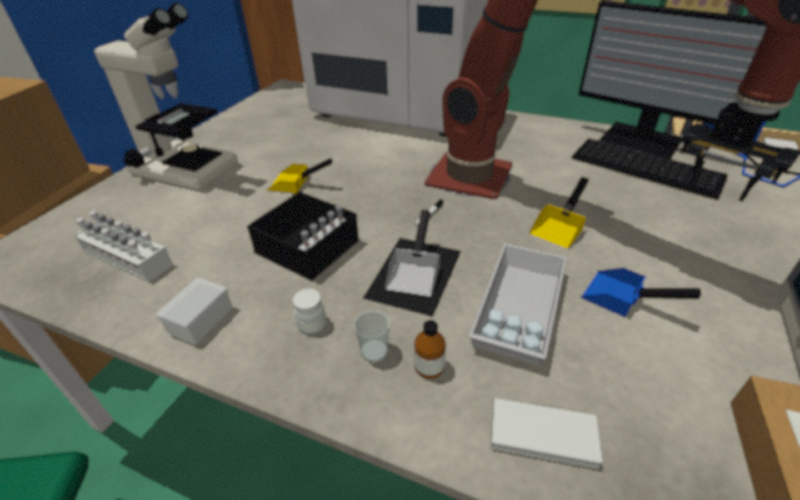

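View pics/side0.png

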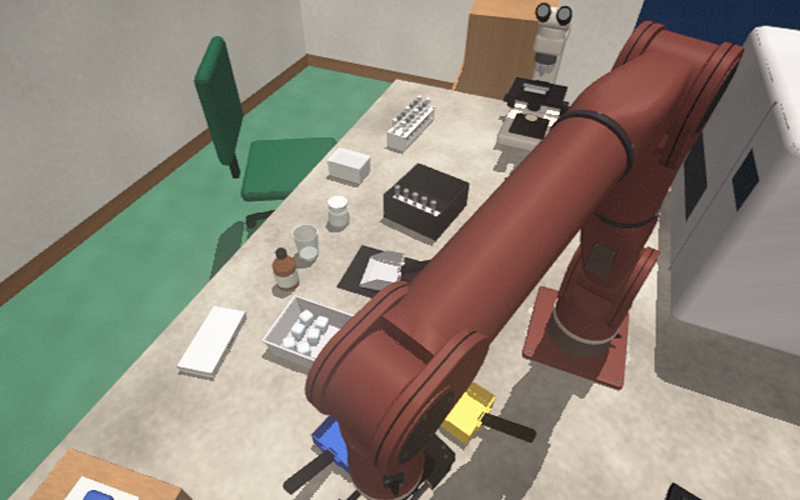

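```bash
python3 - <<'E'
from h import *
f=load('scene0')
for n,z,pts in [('mat',4,[(400,238),(461,248),(433,312),(366,296)]),('pan rim',50,[(506,245),(567,257),(543,350),(475,334)]),('tub rim',90,[(250,228),(300,196),(357,229),(308,258)]),('bottle',0,[(430,374)]),('beaker',0,[(374,358)]),('jar',0,[(312,330)])]:
    P=np.array([onz(f,u/1.25,v/1.25,z)[:2] for u,v in pts]); print(n,P.round().tolist(),P.mean(0).round())
    if len(P)==4: print(np.linalg.norm(P-np.roll(P,1,0),axis=1).round(), [round(np.degrees(np.arctan2(*(P[i]-P[i-1])[::-1])),1) for i in range(4)])
crop(f,280,140,460,310,4.4,'c1')
E
```

```text
mat [[390.0, -76.0], [371.0, 87.0], [608.0, 95.0], [618.0, -65.0]] [497.  11.]
[229. 164. 237. 160.] [np.float64(-177.2), np.float64(96.5), np.float64(2.0), np.float64(-86.4)]
pan rim [[376.0, 199.0], [368.0, 342.0], [664.0, 336.0], [673.0, 205.0]] [520. 271.]
[298. 143. 296. 131.] [np.float64(-178.9), np.float64(93.0), np.float64(-1.3), np.float64(-85.7)]
tub rim [[588.0, -390.0], [419.0, -353.0], [496.0, -142.0], [633.0, -196.0]] [ 534. -270.]
[199. 172. 224. 147.] [np.float64(-103.3), np.float64(167.7), np.float64(70.1), np.float64(-21.3)]
bottle [[761.0, 144.0]] [761. 144.]
beaker [[767.0, 26.0]] [767.  26.]
jar [[750.0, -130.0]] [ 750. -130.]
```

View pics/c1.png

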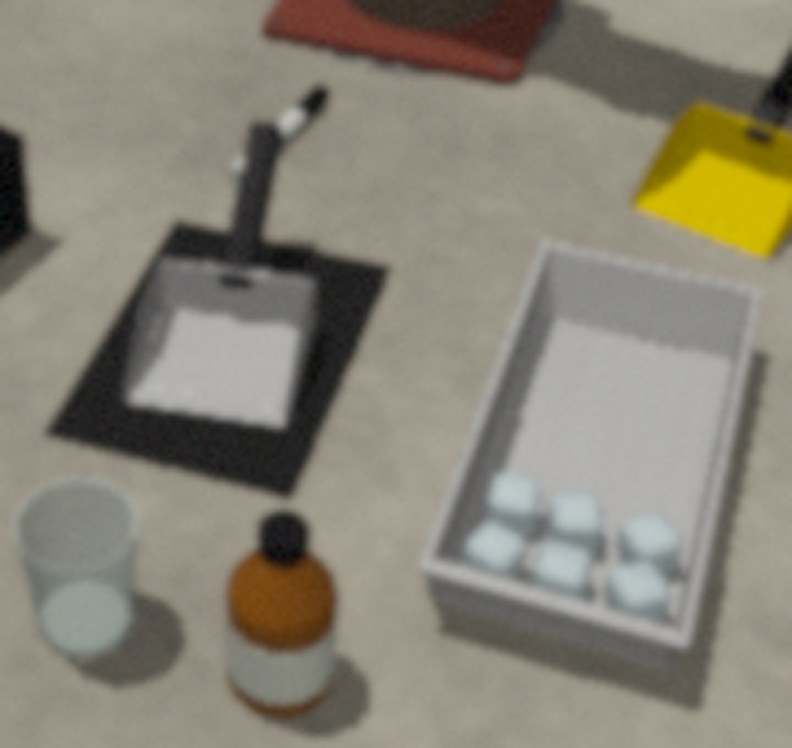

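```bash
python3 - <<'E'
from h import *
f=load('scene0')
def P(pts,z): return np.array([onz(f,280+u/4.4,140+v/4.4,z)[:2] for u,v in pts])
for n,z,p in [('lip',5,[(127,405),(287,427)]),('rear',46,[(163,258),(318,283)]),('handle end top',103,[(252,125),(278,131)]),('handle base',40,[(231,255),(266,262)]),('pan',50,[(548,243),(757,292),(688,642),(432,570)]),('mat',4,[(180,222),(388,267),(293,494),(48,432)])]:
    q=P(p,z); print(n,q.round(1).tolist(),q.mean(0).round(1))
E
```

```text
lip [[584.4, -29.1], [564.7, 76.2]] [574.5  23.6]
rear [[480.1, -46.7], [466.4, 62.2]] [473.3   7.7]
handle end top [[383.7, -17.7], [384.0, 2.0]] [383.9  -7.8]
handle base [[453.0, -6.6], [451.4, 19.0]] [452.2   6.2]
pan [[372.2, 197.9], [373.3, 338.5], [679.2, 342.7], [682.2, 203.3]] [526.7 270.6]
mat [[389.2, -73.0], [383.2, 88.8], [617.4, 99.2], [625.3, -67.2]] [503.8  11.9]
```

Request:
{"method": "drive_tool", "body": {
  "commands": [
    {"hand":1,"linear":[-30,-29,-4],"yaw":0},
    {"hand":1,"linear":[-30,-29,-4],"yaw":0},
    {"hand":1,"linear":[-30,-29,-4],"yaw":0},
    {"hand":1,"linear":[-30,-29,-4],"yaw":0},
    {"hand":1,"linear":[-30,-29,-4],"yaw":0}
  ]
}}

```text
t: 0.6
tcp_pos: [333.9, 405.9, 250.3]
orientation: [[-0.922, 0.386, -0.0], [0.386, 0.922, -0.0], [0.0, -0.001, -1.0]]
force: [1.0, -1.1, 1.2]
width: 87.1
finger_force: 0.0
```

Request:
{"method": "drive_tool", "body": {
  "commands": [
    {"hand":1,"linear":[-30,-29,-4],"yaw":0},
    {"hand":1,"linear":[-30,-29,-4],"yaw":0},
    {"hand":1,"linear":[-30,-29,-4],"yaw":0},
    {"hand":1,"linear":[-30,-29,-4],"yaw":0},
    {"hand":1,"linear":[-30,-29,-4],"yaw":0}
  ]
}}

```text
t: 1.1
tcp_pos: [416.0, 214.2, 270.5]
orientation: [[-0.922, 0.386, -0.0], [0.386, 0.922, 0.0], [0.0, -0.0, -1.0]]
force: [0.8, -0.0, 0.2]
width: 87.0
finger_force: 0.0
```

Request:
{"method": "drive_tool", "body": {
  "commands": [
    {"hand":1,"linear":[-30,-29,-4],"yaw":0},
    {"hand":1,"linear":[-30,-29,-4],"yaw":0},
    {"hand":1,"linear":[-30,-29,-4],"yaw":0},
    {"hand":1,"linear":[-30,-29,-4],"yaw":0},
    {"hand":1,"linear":[-30,-29,-4],"yaw":0}
  ]
}}

```text
t: 1.6
tcp_pos: [498.3, 22.6, 290.6]
orientation: [[-0.922, 0.386, -0.0], [0.386, 0.922, 0.0], [0.0, 0.0, -1.0]]
force: [0.2, 0.6, -0.4]
width: 87.1
finger_force: 0.0
```

Request:
{"method": "drive_tool", "body": {
  "commands": [
    {"hand":1,"linear":[0,0,0],"yaw":-0.14},
    {"hand":1,"linear":[0,0,0],"yaw":-0.14},
    {"hand":1,"linear":[0,0,0],"yaw":-0.14},
    {"hand":1,"linear":[0,0,0],"yaw":-0.14},
    {"hand":1,"linear":[0,0,0],"yaw":0}
  ]
}}

```text
t: 2.1
tcp_pos: [497.9, 24.3, 290.3]
orientation: [[-0.986, -0.165, -0.001], [-0.165, 0.986, -0.0], [0.001, -0.0, -1.0]]
force: [0.1, -0.8, -0.7]
width: 87.0
finger_force: 0.0
```

```bash
python3 - <<'E'
from h import *
s=arm.get_state(); print(s['t'],s['qpos'].round(2),s['tcp_pos'].round(1),s['orientation'].round(3).tolist())
for n in('scene','side','wrist'): f=grab(n,n+'1')
print(f['origin'],f['rotation'])
w=cv2.resize(f['image'],(480,300)); s_=cv2.resize(load('side1')['image'][60:330,250:610],(480,360))
cv2.imwrite('pics/m1.png',np.vstack([f['image'][:,:,::-1][:,:640]])); 
E
```

```text
2.1 [-0.72 -0.03  0.57  1.75  0.02  1.41  1.59] [497.9  24.3 290.3] [[-0.986, -0.165, -0.001], [-0.165, 0.986, -0.0], [0.001, -0.0, -1.0]]
[426.38224067  12.99573465 445.38440183] [[-1.58958560e-01 -9.52032591e-01 -2.61469160e-01]
 [ 9.87285085e-01 -1.53438525e-01 -4.15304778e-02]
 [-5.81073694e-04 -2.64746227e-01  9.64317944e-01]]
```

View pics/m1.png

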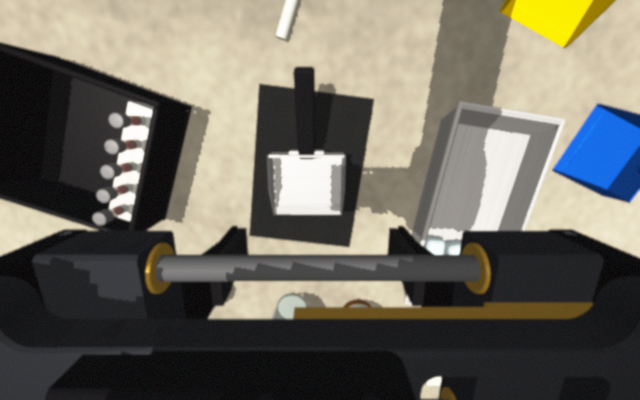

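```bash
python3 - <<'E'
from h import *
s=load('scene0');w=load('wrist1'); print(w['mtx'])
C=lambda u,v:(280+u/4.4,140+v/4.4)
for n,a,b in [('rearL',(163,258),(268,155)),('rearR',(318,283),(345,153)),('lipL',(127,405),(274,213)),('lipR',(287,427),(341,215)),('hend',(265,128),(304.5,68)),('matbl',(180,222),(260,85)),('matbr',(388,267),(373,99)),('matfr',(293,494),(349,246)),('matfl',(48,432),(250,236)),('panBL',(548,243),(462,103)),('panBR',(757,292),(564,119))]:
    print(n,*tri((s,*C(*a)),(w,*b)))
print('tub'); 
for p in [(190,105),(150,233),(0,44)]: print(onz(w,*p,90).round(1))
print('caps',[onz(w,*p,116).round(1).tolist() for p in [(116,120),(99,217)]])
f=load('scene1'); crop(f,180,140,460,310,2.85,'c2')
E
```

```text
[[283.7356288    0.         317.38451206]
 [  0.         283.7356288  198.86087919]
 [  0.           0.           1.        ]]
rearL [482.2 -46.9  47.8] [1.1 1.1]
rearR [462.8  59.5  42.2] [1.4 1.4]
lipL [581.3 -32.7   1.4] [1.9 1.9]
lipR [566.   75.4   5.9] [1.2 1.2]
hend [371.5 -11.6  94.1] [0.7 0.7]
matbl [389.3 -75.4   4. ] [2.3 2.3]
matbr [382.6  88.6   3.5] [0. 0.]
matfr [618.5  98.6   4.8] [0.9 0.9]
matfl [626.5 -67.7   5.5] [1.1 1.1]
panBL [373.4 197.8  50.7] [0.3 0.3]
panBR [371.5 338.9  49.1] [0.5 0.5]
tub
[ 432.4 -139.9   90. ]
[ 605.5 -186.2   90. ]
[ 400.6 -354.7   90. ]
caps [[461.2, -209.8, 116.0], [581.1, -233.5, 116.0]]
```

View pics/c2.png

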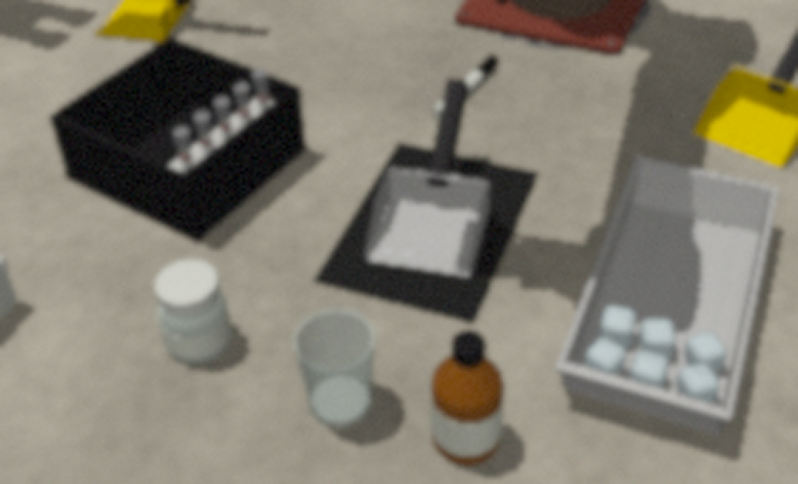

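```bash
python3 - <<'E'
from h import *
s=load('scene1');w=load('wrist1')
C=lambda u,v:(180+u/2.85,140+v/2.85)
print('backR',*tri((s,*C(300,90)),(w,190,105)))
for p in [(172,42),(55,118),(300,90)]: print(onz(s,*C(*p),90).round(1))
print('captri',*tri((s,*C(181,132)),(w,99,217)),*tri((s,*C(261,80)),(w,116,120)))
im=s['image'][140:240,190:300].astype(float)**.45
im=(np.clip((im-im.min())/(im.max()*.75-im.min()),0,1)*255).astype('uint8')
a=cv2.resize(im[:,:,::-1],None,fx=5,fy=5,interpolation=cv2.INTER_CUBIC)
d=load('side1')['image'][110:210,290:390].astype(float)**.45
d=(np.clip((d-d.min())/(d.max()*.8-d.min()),0,1)*255).astype('uint8')
cv2.imwrite('pics/tub.png',cv2.resize(np.hstack([cv2.resize(a,(440,400)),cv2.resize(d[:,:,::-1],(360,400))]),None,fx=1,fy=1))
E
```

```text
backR [ 435.9 -159.3   82.1] [15. 15.]
[ 408.  -358.9   90. ]
[ 584.1 -394.8   90. ]
[ 441.6 -171.3   90. ]
captri [ 581.6 -233.9  114.3] [0.6 0.6] [ 461.5 -210.5  109. ] [3.4 3.4]
```

View pics/tub.png

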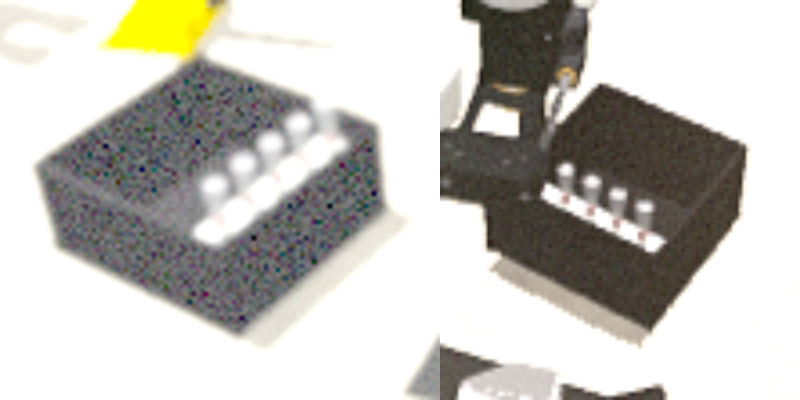

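```bash
python3 - <<'E'
from h import *
s=load('scene1');w=load('wrist1'); d=load('side1')
C=lambda u,v:(190+u/4,140+v/4)
D=lambda u,v:(290+(u-440)/3.6,110+v/4)
for n,p,z in [('backL',(192,60),90),('frontL',(40,165),90),('backR',(379,122),90),('fLbase',(58,246),0),('fRbase',(240,333),0),('bRbase',(384,205),0)]: print(n,onz(s,*C(*p),z).round(1))
print('wrist base',[onz(w,*p,0).round(1).tolist() for p in [(190,105),(150,233)]])
for n,p,z in [('backL',(746,148),90),('frontL',(600,85),90),('bRbase',(645,328),0)]: print('side',n,onz(d,*D(*p),z).round(1))
for yaw in (-10,-11,-12,-13):
  c,q=np.cos(np.radians(yaw)),np.sin(np.radians(yaw)); R=np.array([[c,-q],[q,c]])
  # tube centre line at local y=71
  m=(np.array([581.6,-233.9])+np.array([461.5,-210.5]))/2
  print(yaw,'tub from caps',(m-R@[0,71]).round(1),'bay',(m-R@[0,92]).round(1),'from bR',(onz(w,190,105,0)[:2]-R@[-95,100]).round(1),'fR',(onz(w,150,233,0)[:2]-R@[95,100]).round(1))
E
```

```text
backL [ 412.3 -365.4   90. ]
frontL [ 582.6 -393.3   90. ]
backR [ 436.8 -175.6   90. ]
fLbase [ 575.9 -405.7    0. ]
fRbase [ 610.8 -212.7    0. ]
bRbase [ 430.9 -182.3    0. ]
wrist base [[434.0, -178.6, 0.0], [650.9, -236.6, 0.0]]
side backL [ 396.6 -364.8   90. ]
side frontL [ 577.  -398.9   90. ]
side bRbase [ 438.8 -177.3    0. ]
-10 tub from caps [ 509.2 -292.1] bay [ 505.6 -312.8] from bR [ 510.2 -293.6] fR [ 539.9 -318.6]
-11 tub from caps [ 508.  -291.9] bay [ 504.  -312.5] from bR [ 508.1 -294.9] fR [ 538.5 -316.7]
-12 tub from caps [ 506.8 -291.6] bay [ 502.4 -312.2] from bR [ 506.1 -296.2] fR [ 537.1 -314.7]
-13 tub from caps [ 505.6 -291.4] bay [ 500.9 -311.8] from bR [ 504.  -297.4] fR [ 535.8 -312.7]
```

Request:
{"method": "drive_tool", "body": {
  "commands": [
    {"hand":0.2,"linear":[35,-7,0],"yaw":0},
    {"hand":0.2,"linear":[35,-7,0],"yaw":0},
    {"hand":0.2,"linear":[0,0,45],"yaw":0},
    {"hand":0.2,"linear":[0,0,45],"yaw":0},
    {"hand":0.2,"linear":[0,0,0],"yaw":0}
  ]
}}

```text
t: 2.75
tcp_pos: [427.9, -1.3, 196.4]
orientation: [[-0.987, -0.16, -0.007], [-0.16, 0.987, -0.002], [0.008, -0.001, -1.0]]
force: [-0.5, 0.5, 1.0]
width: 56.0
finger_force: 0.0
```

```bash
python3 - <<'E'
from h import *
s=arm.get_state(); print(s['tcp_pos'].round(1),s['width'],s['orientation'].round(3).tolist(),s['qpos'].round(2))
w=grab('wrist','wrist2'); crop(w,120,60,520,360,2,'c3')
E
```

```text
[427.9  -1.3 196.4] 55.99041197909381 [[-0.987, -0.16, -0.007], [-0.16, 0.987, -0.002], [0.008, -0.001, -1.0]] [-0.71 -0.15  0.57  2.04  0.09  1.24  1.55]
```

View pics/c3.png

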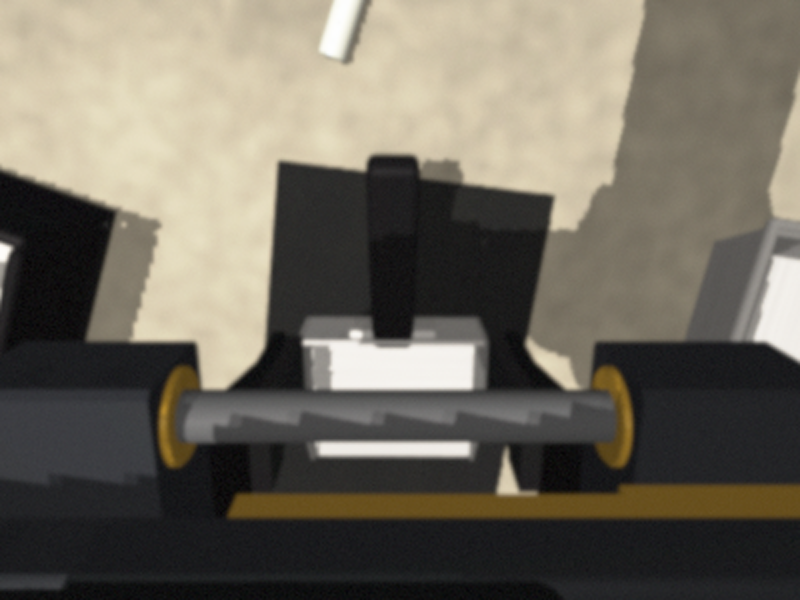

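Request:
{"method": "drive_tool", "body": {
  "commands": [
    {"hand":0.2,"linear":[-2,0,40],"yaw":0},
    {"hand":0.2,"linear":[-2,0,40],"yaw":0},
    {"hand":0.2,"linear":[0,0,30],"yaw":0},
    {"hand":0.2,"linear":[0,0,20],"yaw":0},
    {"hand":0.2,"linear":[0,0,14],"yaw":0}
  ]
}}

```text
t: 3.3
tcp_pos: [436.8, 0.2, 57.3]
orientation: [[-0.987, -0.162, 0.001], [-0.162, 0.987, -0.0], [-0.001, -0.0, -1.0]]
force: [-0.0, 0.2, 0.8]
width: 52.3
finger_force: 0.0
```

Request:
{"method": "drive_tool", "body": {
  "commands": [
    {"hand":0.2,"linear":[2,0,4],"yaw":0},
    {"hand":0.2,"linear":[0,0,0],"yaw":0},
    {"hand":0.2,"linear":[0,0,0],"yaw":0}
  ]
}}

```text
t: 3.6
tcp_pos: [434.6, -0.2, 54.0]
orientation: [[-0.987, -0.162, 0.002], [-0.162, 0.987, 0.001], [-0.002, 0.0, -1.0]]
force: [-0.4, 0.2, 0.1]
width: 51.9
finger_force: 0.0
```

Request:
{"method": "drive_tool", "body": {
  "commands": [
    {"hand":0.2,"linear":[0,0,3],"yaw":0},
    {"hand":-1,"linear":[0,0,0],"yaw":0},
    {"hand":-1,"linear":[0,0,0],"yaw":0},
    {"hand":-1,"linear":[0,0,0],"yaw":0},
    {"hand":-1,"linear":[0,0,0],"yaw":0}
  ],
  "force": 60
}}

```text
t: 4.1
tcp_pos: [433.3, -0.5, 49.7]
orientation: [[-0.987, -0.162, 0.0], [-0.162, 0.987, 0.0], [-0.0, 0.0, -1.0]]
force: [-0.8, 0.5, -0.6]
width: 27.4
finger_force: 0.0
```

Request:
{"method": "drive_tool", "body": {
  "commands": [
    {"hand":-1,"linear":[0,0,0],"yaw":0},
    {"hand":-1,"linear":[0,0,0],"yaw":0},
    {"hand":-1,"linear":[0,0,-5],"yaw":0},
    {"hand":-1,"linear":[0,0,-20],"yaw":0},
    {"hand":-1,"linear":[0,0,-20],"yaw":0}
  ]
}}

```text
t: 4.6
tcp_pos: [432.4, -0.8, 94.8]
orientation: [[-0.987, -0.162, -0.002], [-0.162, 0.987, -0.001], [0.002, -0.001, -1.0]]
force: [0.8, 0.7, -2.2]
width: 23.1
finger_force: 59.9
```

Request:
{"method": "drive_tool", "body": {
  "commands": [
    {"hand":-1,"linear":[0,0,-20],"yaw":0},
    {"hand":-1,"linear":[0,0,-20],"yaw":0},
    {"hand":-1,"linear":[0,0,0],"yaw":0}
  ]
}}

```text
t: 4.9
tcp_pos: [434.6, -0.3, 136.7]
orientation: [[-0.987, -0.162, 0.004], [-0.162, 0.987, 0.001], [-0.004, 0.001, -1.0]]
force: [0.5, -0.1, -2.6]
width: 23.2
finger_force: 59.9
```

```bash
python3 - <<'E'
from h import *
s=arm.get_state(); print(s['tcp_pos'].round(1),s['width'],s['finger_force'],s['force'].round(2),s['torque'].round(3))
a=grab('scene','scene3');b=grab('wrist','wrist3')
x=cv2.resize(a['image'][140:290,290:450,::-1],(427,400));y=cv2.resize(b['image'][60:380,170:470,::-1],(373,400))
cv2.imwrite('pics/m3.png',np.hstack([x,y]))
E
```

```text
[ 4.346e+02 -3.000e-01  1.367e+02] 23.216017175343943 59.870291613042355 [ 0.52 -0.06 -2.61] [0.02  0.137 0.028]
```

View pics/m3.png

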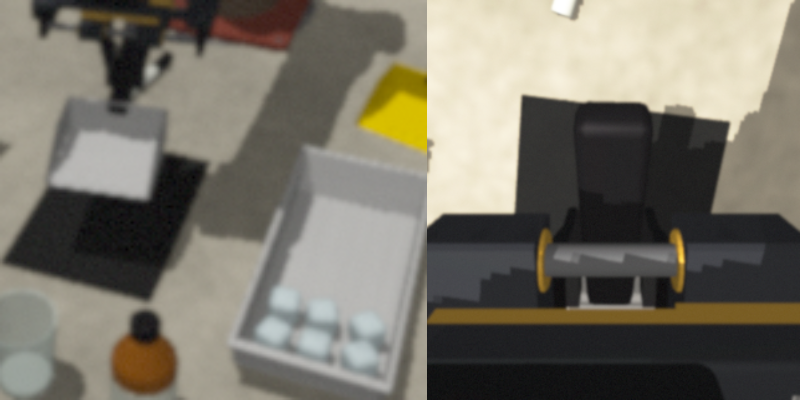

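```bash
cat >> h.py <<'E'
def scoop_pts(tcp,yaw,pitch,off=(92.6,-0.8),dz=45.7):
    # pitch>0 lip down; local points relative to grip axis (x=-92.6, z=57)
    P={'lipL':(50,-55,1),'lipR':(50,55,1),'rearL':(-50,-55,42),'rearR':(-50,55,42),'lipM':(50,0,0),'heel':(-50,0,0)}
    c,s=np.cos(pitch),np.sin(pitch);cy,sy=np.cos(yaw),np.sin(yaw);o={}
    for k,(x,y,z) in P.items():
        x,z=x+off[0],z-57; X,Z=c*x+s*z,-s*x+c*z; Y=y+off[1]
        o[k]=np.array(tcp)+[cy*X-sy*Y,sy*X+cy*Y,Z+57-dz]
    return o
E
python3 - <<'E'
from h import *
from scipy.optimize import least_squares
f=load('scene3'); C=lambda u,v:np.array([290+u*160/427,140+v*.375])
obs={'lipL':C(50,192),'lipR':C(153,200),'rearL':C(70,97),'rearR':C(168,112)}
def r(p): 
    q=scoop_pts([434.6,-.3,136.7],p[1],p[0]); return np.concatenate([proj(f,q[k])-obs[k] for k in obs])
s=least_squares(r,[0,.16]); print(np.degrees(s.x),s.fun.round(1))
s=least_squares(lambda p:r([0,p[0]]),[.16]); print(np.degrees(s.x),s.fun.round(1))
# side check is skipped; pan refine
print(scoop_pts([434.6,-.3,136.7],.16,0)['lipM'])
E
```

```text
[ 3.11965039 11.29787432] [-0.3 -0.8  0.4  0.9 -0.9  0.9  0.1 -0.8]
[11.68043875] [-0.4 -2.   0.7 -0.5 -0.9  0.5  0.2 -1.3]
[575.50606517  21.62899444  91.        ]
```

Request:
{"method": "drive_tool", "body": {
  "commands": [
    {"hand":-1,"linear":[0,0,-5],"yaw":0.073},
    {"hand":-1,"linear":[0,0,-5],"yaw":0.074},
    {"hand":-1,"linear":[1,20,0],"yaw":0},
    {"hand":-1,"linear":[2,30,0],"yaw":0},
    {"hand":-1,"linear":[3,35,0],"yaw":0}
  ]
}}

```text
t: 5.5
tcp_pos: [425.0, 84.3, 143.2]
orientation: [[-1.0, -0.014, -0.002], [-0.014, 1.0, -0.001], [0.002, -0.001, -1.0]]
force: [0.1, 0.4, -2.3]
width: 23.5
finger_force: 59.9
```

Request:
{"method": "drive_tool", "body": {
  "commands": [
    {"hand":-1,"linear":[3,35,0],"yaw":0},
    {"hand":-1,"linear":[3,35,0],"yaw":0},
    {"hand":-1,"linear":[3,35,0],"yaw":0},
    {"hand":-1,"linear":[3,35,0],"yaw":0},
    {"hand":-1,"linear":[2,30,0],"yaw":0}
  ]
}}

```text
t: 6.0
tcp_pos: [407.8, 255.5, 142.8]
orientation: [[-1.0, -0.017, -0.002], [-0.017, 1.0, -0.001], [0.002, -0.001, -1.0]]
force: [1.2, 0.0, -3.7]
width: 23.0
finger_force: 59.9
```

Request:
{"method": "drive_tool", "body": {
  "commands": [
    {"hand":-1,"linear":[1,15,0],"yaw":0},
    {"hand":-1,"linear":[0,0,0],"yaw":0},
    {"hand":-1,"linear":[0,0,0],"yaw":0}
  ]
}}

```text
t: 6.3
tcp_pos: [407.8, 267.8, 143.6]
orientation: [[-1.0, -0.016, -0.001], [-0.016, 1.0, -0.002], [0.001, -0.002, -1.0]]
force: [0.2, 0.6, -3.1]
width: 23.3
finger_force: 59.9
```

Request:
{"method": "drive_tool", "body": {
  "commands": [
    {"hand":-1,"linear":[0,2,15],"yaw":0},
    {"hand":-1,"linear":[0,0,20],"yaw":0},
    {"hand":-1,"linear":[0,0,0],"yaw":0}
  ]
}}

```text
t: 6.6
tcp_pos: [406.8, 268.3, 107.2]
orientation: [[-1.0, -0.014, -0.003], [-0.014, 1.0, -0.003], [0.003, -0.003, -1.0]]
force: [-0.6, -0.1, -2.7]
width: 23.7
finger_force: 59.9
```

```bash
python3 - <<'E'
from h import *
s=arm.get_state(); print(s['tcp_pos'].round(1))
a=grab('scene','scene4');b=grab('side','side4')
x=cv2.resize(a['image'][170:300,350:480,::-1],(520,520),interpolation=cv2.INTER_CUBIC)
y=b['image'][220:320,190:290,::-1]; y=cv2.resize(y,(280,280),interpolation=cv2.INTER_CUBIC)
c=np.zeros((520,800,3),'uint8'); c[:,:520]=x; c[:280,520:]=y
cv2.imwrite('pics/m4.png',c)
E
```

```text
[406.8 268.3 107.2]
```

View pics/m4.png

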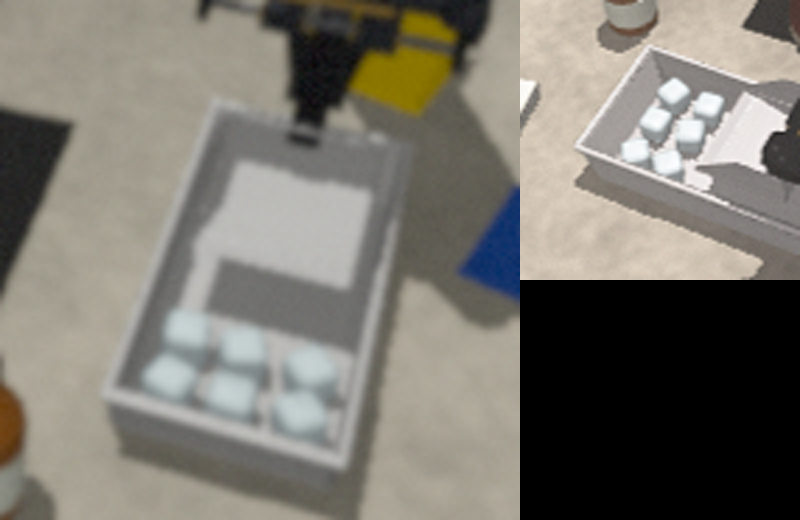

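```bash
python3 - <<'E'
from h import *
a=load('scene4');b=load('side4')
for p in (0,.05,.1):
    q=scoop_pts([406.8,268.3,107.2],.0145,p)
    print(p,[(k,proj(a,q[k]).round(1).tolist(),proj(b,q[k]).round(1).tolist()) for k in ('lipL','lipR')],q['lipM'].round(1))
print('obs L (400.8,230)/(271,254)  R (438.3,242)/(254.3,280)')
print('L',*tri((a,400.8,230),(b,271,254)),'R',*tri((a,438.3,242),(b,254.3,280)))
# pan front corners triangulated
S=lambda x,y:(350+x/4,170+y/4); D=lambda x,y:(190+(x-520)/2.8,220+y/2.8)
print('panFL',*tri((a,*S(110,394)),(b,*D(650,48))),'panFR',*tri((a,*S(341,462)),(b,*D(579,147))))
for p in [(170,372),(232,390),(301,410),(187,330),(243,348),(311,366)]: print(onz(a,*S(*p),25).round(0))
E
```

```text
0 [('lipL', [396.3, 231.8], [269.5, 251.3]), ('lipR', [438.4, 242.4], [251.6, 281.0])] [549.4 269.6  61.5]
0.05 [('lipL', [396.3, 233.0], [270.6, 253.0]), ('lipR', [438.1, 243.6], [252.8, 282.7])] [546.4 269.5  54.4]
0.1 [('lipL', [396.3, 234.0], [271.8, 254.7]), ('lipR', [437.8, 244.5], [254.1, 284.4])] [543.  269.5  47.5]
obs L (400.8,230)/(271,254)  R (438.3,242)/(254.3,280)
L [540.7 223.7  64.7] [0.7 0.7] R [544.1 321.5  61.5] [3. 3.]
panFL [677.3 199.2  48.3] [1.5 1.5] panFR [676.6 339.1  47.9] [1.2 1.2]
[627. 228.  25.]
[627. 268.  25.]
[627. 311.  25.]
[587. 229.  25.]
[589. 267.  25.]
[588. 311.  25.]
```

Request:
{"method": "drive_tool", "body": {
  "commands": [
    {"hand":-1,"linear":[-1,0,20],"yaw":0},
    {"hand":-1,"linear":[0,0,20],"yaw":0},
    {"hand":-1,"linear":[0,0,12],"yaw":0},
    {"hand":-1,"linear":[0,0,4],"yaw":0},
    {"hand":-1,"linear":[0,0,0],"yaw":0}
  ]
}}

```text
t: 7.2
tcp_pos: [409.1, 271.0, 53.8]
orientation: [[-1.0, -0.016, -0.0], [-0.016, 1.0, -0.0], [0.0, -0.0, -1.0]]
force: [-0.7, 0.3, -2.7]
width: 23.3
finger_force: 59.9
```

Request:
{"method": "drive_tool", "body": {
  "commands": [
    {"hand":-1,"linear":[0,-2,2],"yaw":0},
    {"hand":-1,"linear":[0,0,2],"yaw":0},
    {"hand":-1,"linear":[0,0,0],"yaw":0},
    {"hand":-1,"linear":[0,0,0],"yaw":0}
  ]
}}

```text
t: 7.6
tcp_pos: [409.2, 269.2, 49.9]
orientation: [[-1.0, -0.016, 0.001], [-0.016, 1.0, 0.0], [-0.001, 0.0, -1.0]]
force: [0.5, -0.0, -2.4]
width: 23.4
finger_force: 59.9
```

Request:
{"method": "drive_tool", "body": {
  "commands": [
    {"hand":-1,"linear":[0,0,1],"yaw":0},
    {"hand":-1,"linear":[0,0,0],"yaw":0}
  ]
}}

```text
t: 7.8
tcp_pos: [408.9, 269.4, 49.4]
orientation: [[-1.0, -0.016, -0.0], [-0.016, 1.0, 0.0], [0.0, 0.0, -1.0]]
force: [-4.3, -2.3, 9.4]
width: 23.0
finger_force: 59.9
```

Request:
{"method": "drive_tool", "body": {
  "commands": [
    {"hand":-1,"linear":[0,0,1],"yaw":0},
    {"hand":-1,"linear":[0,0,0],"yaw":0}
  ]
}}

```text
t: 8.0
tcp_pos: [408.5, 269.4, 49.0]
orientation: [[-1.0, -0.016, -0.001], [-0.016, 1.0, 0.0], [0.001, 0.0, -1.0]]
force: [-9.3, -5.2, 19.8]
width: 23.6
finger_force: 59.9
```

Request:
{"method": "drive_tool", "body": {
  "commands": [
    {"hand":-1,"linear":[0,0,1],"yaw":0},
    {"hand":-1,"linear":[0,0,0],"yaw":0}
  ]
}}

```text
t: 8.2
tcp_pos: [408.1, 269.4, 48.5]
orientation: [[-1.0, -0.016, -0.002], [-0.016, 1.0, 0.0], [0.002, 0.0, -1.0]]
force: [-14.6, -6.9, 29.6]
width: 23.4
finger_force: 60.0
```

Request:
{"method": "drive_tool", "body": {
  "commands": [
    {"hand":-1,"linear":[0,0,-2],"yaw":0},
    {"hand":-1,"linear":[-15,0,0],"yaw":0},
    {"hand":-1,"linear":[-20,0,0],"yaw":0},
    {"hand":-1,"linear":[-20,0,0],"yaw":0},
    {"hand":-1,"linear":[-20,0,0],"yaw":0}
  ]
}}

```text
t: 8.7
tcp_pos: [482.9, 271.7, 49.6]
orientation: [[-1.0, -0.018, -0.003], [-0.018, 1.0, 0.001], [0.003, 0.001, -1.0]]
force: [-13.0, -0.5, 18.4]
width: 23.4
finger_force: 59.9
```

Request:
{"method": "drive_tool", "body": {
  "commands": [
    {"hand":-1,"linear":[-15,0,0],"yaw":0},
    {"hand":-1,"linear":[0,0,0],"yaw":0},
    {"hand":-1,"linear":[0,0,0],"yaw":0}
  ]
}}

```text
t: 9.0
tcp_pos: [500.1, 271.5, 49.4]
orientation: [[-1.0, -0.016, 0.002], [-0.016, 1.0, 0.001], [-0.002, 0.001, -1.0]]
force: [0.5, 1.2, 3.9]
width: 23.4
finger_force: 59.9
```

```bash
python3 - <<'E'
from h import *
s=arm.get_state(); print(s['tcp_pos'].round(1),s['force'].round(1))
a=grab('scene','scene5');b=grab('side','side5')
x=cv2.resize(a['image'][170:300,350:480,::-1],(520,520),interpolation=cv2.INTER_CUBIC)
y=b['image'][220:320,190:290,::-1]; y=cv2.resize(y,(280,280),interpolation=cv2.INTER_CUBIC)
c=np.zeros((520,800,3),'uint8'); c[:,:520]=x; c[:280,520:]=y
cv2.imwrite('pics/m5.png',c)
# cheap text view: ice mask (bluish) blob centres
im=a['image'].astype(int); m=((im[:,:,2]-im[:,:,0]>12)&(im[:,:,2]>120)).astype('uint8'); m[:230]=0;m[:,:370]=0;m[:,445:]=0
n,l,st,ce=cv2.connectedComponentsWithStats(m); print(n,[(st[i,4],ce[i].round(1).tolist(),onz(a,*ce[i],21)[:2].round().tolist()) for i in range(1,n) if st[i,4]>8])
E
```

```text
[500.1 271.5  49.4] [0.5 1.2 3.9]
25 [(np.int32(39), [393.2, 264.3], [627.0, 230.0]), (np.int32(9), [406.9, 264.4], [614.0, 263.0]), (np.int32(9), [415.2, 264.4], [606.0, 283.0]), (np.int32(12), [410.2, 268.5], [625.0, 273.0]), (np.int32(9), [425.7, 272.7], [624.0, 312.0])]
```

Request:
{"method": "drive_tool", "body": {
  "commands": [
    {"hand":-1,"linear":[-5,0,0],"yaw":0},
    {"hand":-1,"linear":[-5,0,0],"yaw":0},
    {"hand":-1,"linear":[0,0,0],"yaw":0}
  ]
}}

```text
t: 9.4
tcp_pos: [506.8, 271.9, 49.5]
orientation: [[-1.0, -0.017, -0.004], [-0.017, 1.0, 0.001], [0.004, 0.001, -1.0]]
force: [-13.0, -0.6, 20.5]
width: 23.6
finger_force: 59.9
```

Request:
{"method": "drive_tool", "body": {
  "commands": [
    {"hand":-1,"linear":[-2,0,0],"yaw":0},
    {"hand":-1,"linear":[0,0,0],"yaw":0}
  ]
}}

```text
t: 9.6
tcp_pos: [508.2, 272.0, 49.6]
orientation: [[-1.0, -0.018, -0.005], [-0.018, 1.0, 0.001], [0.005, 0.001, -1.0]]
force: [-16.2, -0.2, 23.5]
width: 23.4
finger_force: 59.9
```

```bash
python3 - <<'E'
from h import *
s=arm.get_state(); print(s['tcp_pos'].round(1),s['force'].round(1))
a=grab('scene','scene5');b=grab('side','side5')
x=cv2.resize(a['image'][170:300,350:480,::-1],(520,520),interpolation=cv2.INTER_CUBIC)
y=b['image'][225:305,200:280,::-1]; y=cv2.resize(y,(280,280),interpolation=cv2.INTER_CUBIC)
c=np.zeros((520,800,3),'uint8'); c[:,:520]=x; c[:280,520:]=y
cv2.imwrite('pics/m5.png',c)
E
```

```text
[508.2 272.   49.6] [-16.2  -0.2  23.5]
```

View pics/m5.png

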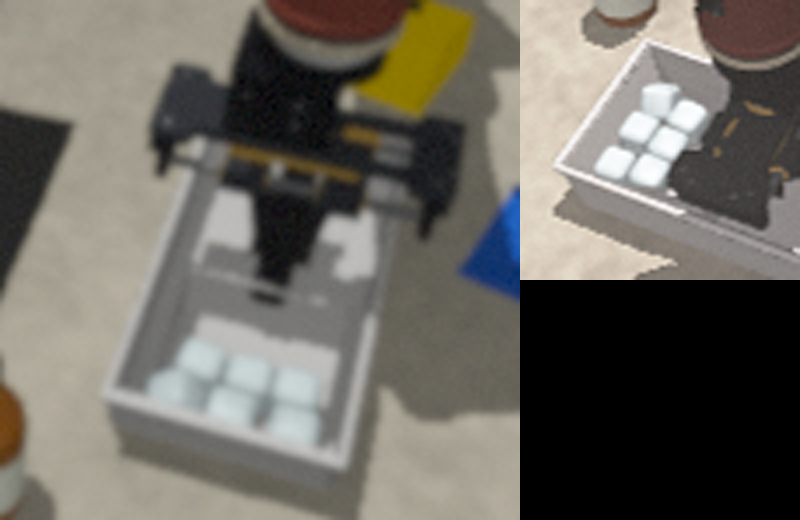

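```bash
python3 - <<'E'
from h import *
a=load('scene5');b=load('side5')
S=lambda x,y:(350+x/4,170+y/4); D=lambda x,y:(200+(x-520)/3.5,225+y/3.5)
for p,q in [((170,382),(660,97)),((233,402),(640,128)),((297,422),(613,161)),((201,356),(688,116)),((250,372),(672,140)),((297,384),(650,166))]: print(onz(a,*S(*p),33).round(0),onz(b,*D(*q),36).round(0),*tri((a,*S(*p)),(b,*D(*q))))
print(proj(b,[656,203,4]),proj(b,[656,337,4]))
E
```

```text
[642. 231.  33.] [642. 238.  36.] [643.4 233.1  32.8] [2.7 2.7]
[643. 271.  33.] [641. 273.  36.] [642.7 270.9  32.4] [0. 0.]
[644. 311.  33.] [644. 310.  36.] [645.  310.1  34.4] [0.7 0.7]
[613. 244.  33.] [609. 246.  36.] [611.7 243.4  31.2] [0.2 0.2]
[615. 276.  33.] [609. 273.  36.] [612.  273.2  31.4] [2.7 2.7]
[614. 305.  33.] [613. 302.  36.] [614.1 303.5  34.3] [1.8 1.8]
[243.32070539 249.08043535] [219.98074727 282.80797055]
```

Request:
{"method": "drive_tool", "body": {
  "commands": [
    {"hand":-1,"linear":[-2,-1,-0.5],"yaw":0},
    {"hand":-1,"linear":[-2,0,0],"yaw":0},
    {"hand":-1,"linear":[0,0,0],"yaw":0}
  ]
}}

```text
t: 10.0
tcp_pos: [513.2, 270.9, 49.6]
orientation: [[-1.0, -0.017, -0.003], [-0.017, 1.0, 0.001], [0.003, 0.001, -1.0]]
force: [-9.9, 0.8, 13.8]
width: 23.5
finger_force: 59.9
```

Request:
{"method": "drive_tool", "body": {
  "commands": [
    {"hand":-1,"linear":[-2,0,0],"yaw":0},
    {"hand":-1,"linear":[0,0,0],"yaw":0}
  ]
}}

```text
t: 10.2
tcp_pos: [514.8, 270.9, 49.6]
orientation: [[-1.0, -0.018, -0.004], [-0.018, 1.0, 0.001], [0.004, 0.001, -1.0]]
force: [-11.9, -0.0, 14.9]
width: 23.3
finger_force: 59.9
```

Request:
{"method": "drive_tool", "body": {
  "commands": [
    {"hand":-1,"linear":[0,0,0],"yaw":0},
    {"hand":-1,"linear":[0,0,0],"yaw":0}
  ],
  "force": 20
}}

```text
t: 10.4
tcp_pos: [515.1, 270.8, 49.6]
orientation: [[-1.0, -0.017, -0.003], [-0.017, 1.0, 0.001], [0.003, 0.001, -1.0]]
force: [-10.6, -0.2, 13.8]
width: 23.7
finger_force: 20.0
```

Request:
{"method": "drive_tool", "body": {
  "commands": [
    {"hand":-1,"linear":[1.5,0,1.5],"yaw":0},
    {"hand":-1,"linear":[1.5,0,1.5],"yaw":0},
    {"hand":-1,"linear":[0,0,0],"yaw":0}
  ]
}}

```text
t: 10.7
tcp_pos: [513.0, 270.7, 47.1]
orientation: [[-1.0, -0.017, -0.001], [-0.017, 1.0, 0.001], [0.001, 0.001, -1.0]]
force: [-8.5, 0.2, 15.8]
width: 23.9
finger_force: 20.0
```

Request:
{"method": "drive_tool", "body": {
  "commands": [
    {"hand":-1,"linear":[1.5,0,1.5],"yaw":0},
    {"hand":-1,"linear":[1.5,0,1.5],"yaw":0},
    {"hand":-1,"linear":[0,0,0],"yaw":0}
  ]
}}

```text
t: 11.0
tcp_pos: [510.3, 270.7, 43.9]
orientation: [[-1.0, -0.017, -0.001], [-0.017, 1.0, 0.001], [0.001, 0.001, -1.0]]
force: [-5.8, 0.5, 10.9]
width: 24.0
finger_force: 20.0
```

Request:
{"method": "drive_tool", "body": {
  "commands": [
    {"hand":-1,"linear":[1.5,0,1.5],"yaw":0},
    {"hand":-1,"linear":[1.5,0,1.5],"yaw":0},
    {"hand":-1,"linear":[1.5,0,1.5],"yaw":0},
    {"hand":-1,"linear":[0,0,0],"yaw":0},
    {"hand":-1,"linear":[0,0,0],"yaw":0}
  ]
}}

```text
t: 11.5
tcp_pos: [506.5, 270.6, 39.3]
orientation: [[-1.0, -0.017, 0.0], [-0.017, 1.0, 0.001], [-0.0, 0.001, -1.0]]
force: [-2.5, 1.4, 7.6]
width: 23.8
finger_force: 20.0
```

Request:
{"method": "drive_tool", "body": {
  "commands": [
    {"hand":-1,"linear":[0,0,0],"yaw":0},
    {"hand":-1,"linear":[0,0,0],"yaw":0},
    {"hand":-1,"linear":[0,0,0],"yaw":0}
  ],
  "force": 60
}}

```text
t: 11.8
tcp_pos: [506.5, 270.6, 39.3]
orientation: [[-1.0, -0.017, 0.0], [-0.017, 1.0, 0.001], [-0.0, 0.001, -1.0]]
force: [-2.3, 0.7, 7.7]
width: 23.5
finger_force: 60.0
```

```bash
cat > ice.py <<'E'
from h import *
def ice(cam,fn,box,base):
    f=grab(cam,fn); u0,v0,u1,v1=box
    return f
E
python3 - <<'E'
from h import *
s=arm.get_state(); print(s['tcp_pos'].round(1),s['force'].round(1))
b=grab('side','side6');a=grab('scene','scene6')
# colour stats: sample known ice pixels in scene5/side5
o=load('side5'); p=load('scene5')
S=lambda x,y:(int(350+x/4),int(170+y/4)); D=lambda x,y:(int(200+(x-520)/3.5),int(225+y/3.5))
print([o['image'][D(*q)[::-1]].tolist() for q in [(640,128),(613,161),(688,116),(672,140)]],'floor',o['image'][D(650,225)[::-1]].tolist())
print([p['image'][S(*q)[::-1]].tolist() for q in [(233,402),(297,422),(201,356)]],'floor',p['image'][S(220,330)[::-1]].tolist(),p['image'][S(280,350)[::-1]].tolist())
E
```

```text
[506.5 270.6  39.3] [-2.3  0.7  7.7]
[[249, 251, 251], [247, 249, 249], [251, 253, 253], [251, 252, 252]] floor [142, 137, 136]
[[194, 206, 206], [194, 207, 207], [201, 213, 213]] floor [189, 188, 185] [189, 188, 185]
```

```bash
cat > asc.py <<'E'
from h import *
def asc(fn,u0,v0,u1,v1,t=6,mn=90):
    im=cv2.GaussianBlur(load(fn)['image'],(0,0),.8).astype(int)[v0:v1,u0:u1]
    m=(im[:,:,2]-im[:,:,0]>t)&(im[:,:,1]>mn)
    g=im.sum(2)//3
    for r in range(m.shape[0]): print(v0+r,''.join('#' if m[r,c] else ' .:-=+*'[min(6,g[r,c]//40)] for c in range(m.shape[1])))
E
python3 -c "
from asc import *
asc('scene5',372,240,445,292);asc('scene6',372,225,445,292)"
```

```text
240 ===============--::::::::::::::----------:::.......:::::::::::-------::::
241 ===============--:::::::::::::::::------::::::....::::::::::::::--:::::::
242 ===============--::::::::::::::::::::-:::::::::::::::::::::::::::::::::::
243 ==============--::::::::::::::::::::::::::.....::::::::----::::::::::::::
244 ==============--::::::::::::::::::::::::::......::::-:------:::::::::::::
245 ==============-::::::::::::::::::::::::::::.....:::::--------::::::::::::
246 =============--::::::::::::::--::::::::::::::::::::::::------::::::::::::
247 =============--::::::::::::--------:::::::::::::::::::::----:::::::::::::
248 =============-:::::::::::::-------------::::::::::::::::::::::::::::::--:
249 ============--::::::::::::---==------------::::::::::::::::::::::::::---:
250 ============--::::::::::::--=======----------:::::::::::::::::::::::-----
251 ===========--::::::::::::---===========-------::::::::::::::::::::::-----
252 ===========--::::::::::::--===============------------::::::::::::::--=--
253 ===========-::::::::::::---=================-------------::::::::::---=--
254 ====
[... 7481 characters left out ...]
83 ---------:::::::::::::::::::::::::::::::::::::------=============-:::::--
284 ----------:::::::::::::::::::::::::::::::::::::::------=========--::::---
285 =-------------:::::::::::::::::::::::::::::::::::::::------=====--::::---
286 ===--------------:::::::::::::::::::::::::::::::::::::::---------:::::--=
287 =====----------------::::::::::::::::::::::::::::::::::::::::---::::::--=
288 =====-------------------:::::::::::::::::::::::::::::::::::::::::::::---=
289 =====----------------------::::::::::::::::::::::::::::::::::::::::::---=
290 ======------------------------:::::::::::::::::::::::::::::::::::::::---=
291 ========-------------------------::::::::::::::::::::::::::::::::::::--==
```

```bash
python3 - <<'E'
from h import *
for fn in ('side5','side6'):
    im=load(fn)['image'].astype(int)[240:285,210:265]
    print(fn)
    for r in range(0,45): print(240+r,''.join('#' if v.min()>225 else ' .:-=+*%'[min(7,v.sum()//96)] for v in im[r]))
a=load('scene6')
for z0 in (0,12,25):
    print(z0,'lip pts scene6',[proj(a,[656,y,4+z0]).round(1).tolist() for y in (216,271,326)])
E
```

```text
side5
240 **********************##*++========*###%***+=---:::::::
241 *********************##*+++===========*###**+:-=--:::::
242 *********************##+++++=============*##*::--==--::
243 ********************##++++++=-===========-=++-..:---===
244 *******************##*==++++=-===============-:...::---
245 *******************##==++++++=-===============-........
246 ******************##+++++++++=--===============-:......
247 *****************##++++++++++=---===============-:.....
248 ***************+##*==++++++++++==================-.....
249 ****************##++++++++**%###**+==============-:....
250 ***************##*+++++++########%%+=============-:....
251 *************+##*++++++++*#######*+==============-:....
252 *************%#*+++++++++*%#####%+===============-.....
253 *++**********##*+++++++++*%%####*+==+++==========-.....
254 ************##+++++++++++***%###*++*####+=======-:...::
255 ***********##*+++++++++++***%%##*+*#######+=====-:....:
256 ***********##++++++++++++****%%%**########%===--:.::.:.
257 **********##*+++++++++###********##########+=-:.:..:...
258 *********#
[... 3811 characters left out ...]
::::::::.:::.:.:::..
277 ****+======*%###+==============-=-::::.::::::::.:::.:.:
278 ****+======-=+*###*+=============-::::::::::::::.:::.::
279 ***+--==========+*###*+==========-.:.::::::::.:::.:::::
280 **+---============+*%###+========-::::.:::::::.::.:..::
281 **+-=--==============+*###*+=======-:..:::::.:::::::::.
282 *+---=--================*%###++====-:...:.::::::.:.::::
283 +--=====================-=+*####+===-:........::::::::.
284 -===-==---===================+*###*==-:::.......:::::::
0 lip pts scene6 [[384.4, 275.2], [405.7, 281.7], [427.7, 288.3]]
12 lip pts scene6 [[384.8, 272.2], [406.3, 278.6], [428.5, 285.3]]
25 lip pts scene6 [[385.3, 268.9], [406.9, 275.3], [429.4, 282.0]]
```

```bash
python3 - <<'E'
from h import *
a=load('scene6');b=load('side6')
for p,q in [((392,262),(241,248)),((408,267),(234,257)),((424,271),(227,268)),((400,255.5),(249,255)),((411,259),(244,264)),((424,262),(237,271.5))]: print(onz(a,*p,50).round(0),*tri((a,*p),(b,*q)))
E
```

```text
[646. 229.  50.] [643.1 227.9  46.7] [0.3 0.3]
[647. 269.  50.] [644.5 267.3  48. ] [1.7 1.7]
[645. 308.  50.] [642.8 307.2  47.4] [0.5 0.5]
[618. 242.  50.] [609.6 239.9  42.3] [1.5 1.5]
[619. 270.  50.] [608.4 270.   38.4] [0.4 0.4]
[617. 302.  50.] [611.3 303.   43.6] [0.8 0.8]
```

Request:
{"method": "drive_tool", "body": {
  "commands": [
    {"hand":-1,"linear":[0,0,0],"yaw":0},
    {"hand":-1,"linear":[2,0,1.5],"yaw":0},
    {"hand":-1,"linear":[2,0,1.5],"yaw":0},
    {"hand":-1,"linear":[2,0,1.5],"yaw":0},
    {"hand":-1,"linear":[0,0,0],"yaw":0}
  ],
  "force": 15
}}

```text
t: 12.4
tcp_pos: [500.6, 269.6, 34.0]
orientation: [[-1.0, -0.016, 0.001], [-0.016, 1.0, 0.0], [-0.001, 0.0, -1.0]]
force: [3.0, 0.9, 1.8]
width: 23.8
finger_force: 15.0
```

Request:
{"method": "drive_tool", "body": {
  "commands": [
    {"hand":-1,"linear":[0,0,0],"yaw":0},
    {"hand":-1,"linear":[0,0,0],"yaw":0},
    {"hand":-1,"linear":[0,0,0],"yaw":0}
  ],
  "force": 60
}}

```text
t: 12.7
tcp_pos: [500.4, 269.6, 34.0]
orientation: [[-1.0, -0.016, -0.0], [-0.016, 1.0, -0.0], [0.0, -0.0, -1.0]]
force: [3.0, 1.6, 2.3]
width: 23.4
finger_force: 60.0
```

```bash
python3 - <<'E'
from h import *
s=arm.get_state(); print(s['tcp_pos'].round(1),s['force'].round(1))
b=grab('side','side7');a=grab('scene','scene7')
from asc import asc
asc('scene7',380,238,440,282)
im=b['image'].astype(int)[240:280,215:262]
for r in range(40): print(240+r,''.join('#' if v.min()>225 else ' .:-=+*%'[min(7,v.sum()//96)] for v in im[r]))
E
```

```text
[500.4 269.6  34. ] [3.  1.6 2.3]
238 ========--:::::::---------------::....   ....:::::::::----::
239 ========--:::::::---------------:::::.....::::::::::::::::::
240 =======--::::::::---------------::::::::::::::::::::::::::::
241 =======--::::::::---======------::::::::::-------:::::::::::
242 =======--::::::::--=######==----::....:::----------:::::::::
243 ======--:::::::::--#########=----::::..::-----------::::::::
244 ======--::::::::--###########=---######::------------:::::::
245 ======-:::::::::--############-#########---------------:::::
246 =====--:::::::::--#######################---------------::::
247 =====--:::::::::--########################-==#====------::::
248 =====-::::::::::-#################################=-----::::
249 ====--::::::::::-###################################=---::::
250 ====--::::::::::-####################################---::::
251 ===--::::::::::-#####################################---::::
252 ===--::::::::::-#####################################---::::
253 ===-:::::::::::-#####################################---:::-
254 ==--:::::::::::-######
[... 3173 characters left out ...]
##############%+*#=.::::
267 ++++++++++++*##############**########*+#*:.:..:
268 ++++++++++++###############++*%#####*+*#+..::..
269 +++++++++++%###############+==+*%##%+*###.:::.:
270 ++++++++++*#################*+==+**+=*###::::::
271 ++++++++++####################*+===-:++=:.::--:
272 +++++++++%#####################%*+-::....:::-::
273 *++++++++########################=::::::::::::.
274 ###*+++==+*#####################*-.::::::::.:::
275 +*%###+======-=++%##############+::::::::::::::
276 ===+*###*+========--==+*#######+:::::::::::::::
277 ======*%###+============-=*###%-.::::::::.:::.:
278 ======-=+*###*+=============*#*:.::::::::::::::
279 -==========+*###++=============::::::::::::..::
```

Request:
{"method": "drive_tool", "body": {
  "commands": [
    {"hand":-1,"linear":[0,0,-5],"yaw":0},
    {"hand":-1,"linear":[0,0,-10],"yaw":0},
    {"hand":-1,"linear":[0,0,-15],"yaw":0},
    {"hand":-1,"linear":[0,0,-15],"yaw":0},
    {"hand":-1,"linear":[0,0,-10],"yaw":0}
  ]
}}

```text
t: 13.3
tcp_pos: [500.9, 269.9, 91.2]
orientation: [[-1.0, -0.016, 0.001], [-0.016, 1.0, 0.001], [-0.001, 0.001, -1.0]]
force: [0.8, 0.5, -3.5]
width: 23.4
finger_force: 60.0
```

Request:
{"method": "drive_tool", "body": {
  "commands": [
    {"hand":-1,"linear":[0,0,-5],"yaw":0},
    {"hand":-1,"linear":[0,0,0],"yaw":0}
  ]
}}

```text
t: 13.5
tcp_pos: [500.8, 269.9, 95.1]
orientation: [[-1.0, -0.016, 0.001], [-0.016, 1.0, 0.001], [-0.001, 0.001, -1.0]]
force: [-0.5, 0.3, -3.2]
width: 23.2
finger_force: 60.0
```

```bash
python3 - <<'E'
from h import *
s=arm.get_state(); print(s['tcp_pos'].round(1),s['force'].round(1))
b=grab('side','side8');a=grab('scene','scene8')
from asc import asc
asc('scene8',376,220,440,292)
E
```

```text
[500.8 269.9  95.1] [-0.5  0.3 -3.2]
220 ----------------===--:::-----==========-:..       ...:-=========
221 --===-----------===-::::------=========--:..     .:::--=========
222 =======--------===--::::-----------====--:.......::---==========
223 =======--------===--::::-----------------::::...::-=============
224 =====----------==--:::::----------------:::::::::--=============
225 =====---------===--:::::---======------:::::::::---=============
226 ======--------===--:::::--=######==----::.....:::---============
227 =======------===--:::::---#########=----:##:...::------=========
228 =======-----====--:::::--############---#######::---------------
229 ========---=====-::::::--#######################----------------
230 ===============--::::::--#######################----------------
231 ===============--:::::--#########################=-=#====-------
232 ==============--::::::--##################################=-----
233 ==============--::::::--####################################=---
234 ==============--::::::-######################################---
235 =============--:::::::-#
[... 3204 characters left out ...]
------=--:
282 ----:::::::::::::::::::::::::::::::::::------==========----==-::
283 -----:::::::::::::::::::::::::::::::::::::------============--::
284 ------::::::::::::::::::::::::::::::::::::::::------========--::
285 ----------:::::::::::::::::::::::::::::::::::::::------=====--::
286 -------------:::::::::::::::::::::::::::::::::::::::---------:::
287 -----------------::::::::::::::::::::::::::::::::::::::::---::::
288 --------------------::::::::::::::::::::::::::::::::::::::::::::
289 =----------------------:::::::::::::::::::::::::::::::::::::::::
290 ==------------------------::::::::::::::::::::::::::::::::::::::
291 ====-------------------------:::::::::::::::::::::::::::::::::::
```

Request:
{"method": "drive_tool", "body": {
  "commands": [
    {"hand":-1,"linear":[0,0,-10],"yaw":0},
    {"hand":-1,"linear":[0,0,-20],"yaw":0},
    {"hand":-1,"linear":[0,0,-25],"yaw":0},
    {"hand":-1,"linear":[0,0,-25],"yaw":0},
    {"hand":-1,"linear":[1,-8,-15],"yaw":0}
  ]
}}

```text
t: 14.1
tcp_pos: [499.9, 262.6, 191.1]
orientation: [[-1.0, -0.017, 0.001], [-0.017, 1.0, 0.001], [-0.001, 0.001, -1.0]]
force: [1.6, -0.3, -3.8]
width: 23.3
finger_force: 60.0
```

Request:
{"method": "drive_tool", "body": {
  "commands": [
    {"hand":-1,"linear":[2,-15,-5],"yaw":0},
    {"hand":-1,"linear":[3,-22,0],"yaw":0},
    {"hand":-1,"linear":[3,-25,0],"yaw":0},
    {"hand":-1,"linear":[4,-25,0],"yaw":0},
    {"hand":-1,"linear":[4,-25,0],"yaw":0}
  ]
}}

```text
t: 14.6
tcp_pos: [484.0, 145.8, 192.5]
orientation: [[-1.0, -0.014, -0.002], [-0.014, 1.0, -0.001], [0.002, -0.001, -1.0]]
force: [0.3, -0.5, -3.0]
width: 23.5
finger_force: 60.0
```

Request:
{"method": "drive_tool", "body": {
  "commands": [
    {"hand":-1,"linear":[4,-25,0],"yaw":0},
    {"hand":-1,"linear":[4,-25,0],"yaw":0},
    {"hand":-1,"linear":[4,-25,0],"yaw":0},
    {"hand":-1,"linear":[4,-25,0],"yaw":0},
    {"hand":-1,"linear":[2,-25,0],"yaw":0}
  ]
}}

```text
t: 15.1
tcp_pos: [467.2, 21.0, 192.4]
orientation: [[-1.0, -0.014, -0.003], [-0.014, 1.0, -0.0], [0.003, -0.0, -1.0]]
force: [1.0, -0.0, -4.2]
width: 23.3
finger_force: 60.0
```

Request:
{"method": "drive_tool", "body": {
  "commands": [
    {"hand":-1,"linear":[2,-22,0],"yaw":0.04},
    {"hand":-1,"linear":[2,-15,0],"yaw":0.05},
    {"hand":-1,"linear":[0,-8,0],"yaw":0.05},
    {"hand":-1,"linear":[0,0,0],"yaw":0.05},
    {"hand":-1,"linear":[0,0,0],"yaw":0}
  ]
}}

```text
t: 15.6
tcp_pos: [464.3, -21.5, 193.6]
orientation: [[-0.984, 0.177, -0.001], [0.177, 0.984, 0.0], [0.001, -0.0, -1.0]]
force: [0.8, 0.6, -4.3]
width: 23.5
finger_force: 60.0
```

Request:
{"method": "drive_tool", "body": {
  "commands": [
    {"hand":-1,"linear":[2,-10,0],"yaw":0},
    {"hand":-1,"linear":[4,-18,0],"yaw":0},
    {"hand":-1,"linear":[5,-25,0],"yaw":0},
    {"hand":-1,"linear":[5,-25,0],"yaw":0},
    {"hand":-1,"linear":[5,-25,0],"yaw":0}
  ]
}}

```text
t: 16.1
tcp_pos: [425.0, -121.0, 193.9]
orientation: [[-0.985, 0.173, -0.0], [0.173, 0.985, 0.0], [0.0, -0.0, -1.0]]
force: [0.7, -0.8, -4.1]
width: 23.0
finger_force: 60.0
```

Request:
{"method": "drive_tool", "body": {
  "commands": [
    {"hand":-1,"linear":[5,-25,0],"yaw":0},
    {"hand":-1,"linear":[5,-25,0],"yaw":0},
    {"hand":-1,"linear":[5,-25,0],"yaw":0},
    {"hand":-1,"linear":[6,-25,0],"yaw":0},
    {"hand":-1,"linear":[6,-25,0],"yaw":0}
  ]
}}

```text
t: 16.6
tcp_pos: [376.3, -239.2, 193.9]
orientation: [[-0.985, 0.174, -0.0], [0.174, 0.985, 0.0], [0.0, 0.0, -1.0]]
force: [0.8, -1.6, -4.2]
width: 23.4
finger_force: 60.0
```

Request:
{"method": "drive_tool", "body": {
  "commands": [
    {"hand":-1,"linear":[6,-25,0],"yaw":0},
    {"hand":-1,"linear":[5,-18,0],"yaw":0},
    {"hand":-1,"linear":[3,-10,0],"yaw":0},
    {"hand":-1,"linear":[0,0,0],"yaw":0},
    {"hand":-1,"linear":[0,0,0],"yaw":0}
  ]
}}

```text
t: 17.1
tcp_pos: [355.1, -286.4, 193.9]
orientation: [[-0.985, 0.173, -0.0], [0.173, 0.985, 0.0], [0.0, 0.0, -1.0]]
force: [0.5, -0.2, -4.6]
width: 22.9
finger_force: 60.0
```

```bash
python3 - <<'E'
from h import *
s=arm.get_state(); print(s['tcp_pos'].round(1),s['force'].round(1),s['qpos'].round(2))
b=grab('side','side9');a=grab('scene','scene9')
p=scoop_pts(s['tcp_pos'],-.178,-.25); print({k:(proj(a,v).round().tolist()) for k,v in p.items()})
from asc import asc
asc('scene9',205,120,290,185)
E
```

```text
[ 355.1 -286.4  193.9] [ 0.5 -0.2 -4.6] [-0.4  -0.14  0.93  2.    0.12  1.23  1.88]
{'lipL': [217.0, 142.0], 'lipR': [244.0, 152.0], 'rearL': [240.0, 123.0], 'rearR': [267.0, 132.0], 'lipM': [230.0, 147.0], 'heel': [253.0, 140.0]}
120 ========-------------------------------------------:.           .:----------=========
121 ====----------------------------------------------::.           .:-----------========
122 ===-----------------------------------------------:..           .:----------=========
123 ==-------------------------------:::-------------::.            .:----------=========
124 =----------------------------::::::::-----------::..            .:-----------========
125 --------------------------:::::::::::-----------::...          ..:------------=======
126 -------------------------:::::::::::-----------:::......      ..:---------------=====
127 ------------------------:::::::::---####------:::.:::::.......::----------------=====
128 -----------------------::::::----#########----:::.::::::::...::------------------====
129 --==------------------:::::-################--###::::--
[... 4280 characters left out ...]
                             ... ...::::.....::::::::...         ...::
178                                            .........::.....:::::::::..          ..:::
179                                           ..::::...........:::::::...           ..:::
180                                           .:::::.........::::::::...            ...::
181                                          ..:::::......:::::::::...              ...::
182                                          ...::::.....:::::::::...                ..::
183                                     .........::....::::::::::...                 ..::
184                                    ...::.........:::::::::::..                  ..:::
```

Request:
{"method": "drive_tool", "body": {
  "commands": [
    {"hand":-1,"linear":[0,0,0],"yaw":0},
    {"hand":-1,"linear":[0,0,0],"yaw":0},
    {"hand":-1,"linear":[0,0,0],"yaw":0}
  ],
  "force": 13
}}

```text
t: 17.5
tcp_pos: [355.0, -286.5, 193.9]
orientation: [[-0.985, 0.172, -0.001], [0.172, 0.985, 0.0], [0.001, 0.0, -1.0]]
force: [-0.5, 0.6, -3.3]
width: 24.0
finger_force: 13.0
```

```bash
cat > icec.py <<'E'
from h import *
import sys
def go(n):
    a=grab('scene','s'+n); im=cv2.GaussianBlur(a['image'],(0,0),.8).astype(int)
    m=((im[:,:,2]-im[:,:,0]>6)&(im[:,:,1]>90)); m[:,:180]=0; m[:,310:]=0; m[:100]=0; m[215:]=0
    v,u=np.nonzero(m); s=arm.get_state()
    print(n,'ice px',len(v),'mean',u.mean().round(1),v.mean().round(1),'v range',v.min(),v.max(),s['force'].round(1),s['torque'].round(2),s['t'])
if __name__=='__main__': go(sys.argv[1])
E
python3 icec.py a
```

```text
a ice px 434 mean 250.5 154.6 v range 140 168 [ 0.1  0.4 -2.7] [ 0.04  0.14 -0.01] 17.55
```

Request:
{"method": "drive_tool", "body": {
  "commands": [
    {"hand":-1,"linear":[0,0,0],"yaw":0},
    {"hand":-1,"linear":[0,0,0],"yaw":0},
    {"hand":-1,"linear":[0,0,0],"yaw":0}
  ],
  "force": 11
}}

```text
t: 17.85
tcp_pos: [355.3, -287.0, 194.2]
orientation: [[-0.985, 0.173, 0.0], [0.173, 0.985, -0.0], [-0.0, -0.0, -1.0]]
force: [0.5, 0.4, -2.7]
width: 23.5
finger_force: 11.0
```

```bash
python3 icec.py b
```

```text
b ice px 229 mean 231.9 186.7 v range 179 195 [-0.1 -0.4 -3. ] [0.01 0.11 0.02] 17.9
```

Request:
{"method": "drive_tool", "body": {
  "commands": [
    {"hand":-1,"linear":[0,0,0],"yaw":0},
    {"hand":-1,"linear":[0,0,0],"yaw":0},
    {"hand":-1,"linear":[0,0,0],"yaw":0}
  ],
  "force": 9
}}

```text
t: 18.2
tcp_pos: [355.2, -286.9, 194.1]
orientation: [[-0.985, 0.173, 0.0], [0.173, 0.985, -0.0], [-0.0, -0.0, -1.0]]
force: [-0.4, 0.6, -2.7]
width: 24.0
finger_force: 9.0
```

```bash
python3 icec.py c
```

```text
c ice px 207 mean 230.3 187.4 v range 179 195 [-0.5  0.6 -2.9] [-0.02  0.08  0.02] 18.25
```

Request:
{"method": "drive_tool", "body": {
  "commands": [
    {"hand":-1,"linear":[0,0,0],"yaw":0},
    {"hand":-1,"linear":[0,0,0],"yaw":0}
  ],
  "force": 40
}}

```text
t: 18.45
tcp_pos: [355.1, -286.9, 194.1]
orientation: [[-0.985, 0.173, -0.0], [0.173, 0.985, -0.0], [0.0, -0.0, -1.0]]
force: [-0.6, 0.5, -1.8]
width: 23.6
finger_force: 40.0
```

```bash
python3 - <<'E'
from h import *
from asc import asc
a=grab('scene','scene10');b=grab('side','side10')
asc('scene10',195,115,300,205,t=5,mn=40)
im=b['image'].astype(int)[130:190,305:375]
for r in range(60): print(130+r,''.join('#' if v.min()>150 else ' .:-=+*%'[min(7,v.sum()//60)] for v in im[r]))
E
```

```text
115 --------------------====-----------------------------------:..            .:---::::---===================
116 -------------------======----------------------------------::.            .:---------====================
117 -------------===-=========----------------------------------:.            .:--------=====================
118 ------------=============-----------------------------------:..          ..:------=======================
119 ---====---=========-----------------------------------------:..          .:-------=======================
120 -=============--=-------------------------------------------::.          .:------------=-----============
121 =============-----------------------------------------------::.           .:-----------------============
122 ============-------------------------------------------------:.           .:------------=----============
123 ===========--------------------------------------------------:..          .:-----------===--=============
124 ==========---------------------------------------------------::.          .:-----------==---=============

[... 12599 characters left out ...]
:::::::.:=+=++++++=+=++++
181 %%###%++==+++++++=-::::::::::::::::::::::::::::::.:::=++++++==+=+=====
182 ####%##*++++==+++=+=-:::::::::::::::::::::::::::::::-=+++++=+=+++++===
183 #####%###%++++++===++==-:::::::::::::::::::::::::::-==+++=+===++++++==
184 ############%++==++=++++=-:::::::::::::::::::::::::=++=++++++=+=++===+
185 ##############%++===++++++=-:::::::::::::::::::::-=++++++++==+++=+====
186 ################%+++++++++++=--::::::::::::::::::=++=+=+++++=+++++===+
187 ##################%++++++++++++-::::::::::::::::=++++=====+==+++++====
188 ####################%++=++++++++==-::::::::::::=++++++==+======+++=+==
189 ######################%+++=++++=+++=-:::::::::=+==+++++=+=++++=++++===
```

```bash
python3 - <<'E'
from h import *
a=load('scene10')
for d in (15,20,25,30,35,40,45):
    p=scoop_pts([355.1,-286.9,194.1],-.174,np.radians(d)); print(d,{k:proj(a,p[k]).round().tolist() for k in ('lipL','lipR','rearL','rearR')},p['lipM'].round())
im=a['image'].astype(int); o=load('scene0')['image'].astype(int)
f=lambda im:((im[:,:,2]-im[:,:,0]>6)&(im[:,:,1]>90))
m=(f(cv2.GaussianBlur(a['image'],(0,0),1).astype(int))).astype('uint8'); n,l,st,ce=cv2.connectedComponentsWithStats(m)
print([(int(st[i,4]),ce[i].round().tolist()) for i in range(1,n) if st[i,4]>15 and ce[i][1]>110])
E
```

```text
15 {'lipL': [228.0, 157.0], 'lipR': [254.0, 167.0], 'rearL': [243.0, 128.0], 'rearR': [269.0, 137.0]} [ 476. -309.  113.]
20 {'lipL': [231.0, 159.0], 'lipR': [256.0, 169.0], 'rearL': [244.0, 129.0], 'rearR': [270.0, 137.0]} [ 468. -308.  103.]
25 {'lipL': [233.0, 160.0], 'lipR': [259.0, 170.0], 'rearL': [244.0, 129.0], 'rearR': [270.0, 138.0]} [ 459. -306.   93.]
30 {'lipL': [236.0, 161.0], 'lipR': [261.0, 170.0], 'rearL': [245.0, 129.0], 'rearR': [271.0, 138.0]} [ 449. -304.   85.]
35 {'lipL': [238.0, 161.0], 'lipR': [263.0, 171.0], 'rearL': [246.0, 130.0], 'rearR': [272.0, 138.0]} [ 438. -302.   77.]
40 {'lipL': [241.0, 161.0], 'lipR': [266.0, 171.0], 'rearL': [247.0, 130.0], 'rearR': [273.0, 138.0]} [ 426. -300.   70.]
45 {'lipL': [243.0, 161.0], 'lipR': [269.0, 170.0], 'rearL': [247.0, 130.0], 'rearR': [273.0, 138.0]} [ 415. -298.   64.]
[(335, [603.0, 133.0]), (134, [226.0, 186.0]), (71, [238.0, 190.0]), (211, [484.0, 229.0]), (8404, [47.0, 356.0]), (1889, [111.0, 323.0])]
```

Request:
{"method": "drive_tool", "body": {
  "commands": [
    {"hand":-1,"linear":[0,0,-15],"yaw":0},
    {"hand":-1,"linear":[0,0,-25],"yaw":0},
    {"hand":-1,"linear":[0,0,-20],"yaw":-0.05},
    {"hand":-1,"linear":[0,0,-10],"yaw":-0.1},
    {"hand":-1,"linear":[0,0,0],"yaw":-0.07}
  ]
}}

```text
t: 19.05
tcp_pos: [355.8, -287.4, 265.6]
orientation: [[-0.999, -0.05, 0.002], [-0.05, 0.999, -0.001], [-0.002, -0.001, -1.0]]
force: [0.1, 0.1, -2.8]
width: 23.8
finger_force: 40.0
```

Request:
{"method": "drive_tool", "body": {
  "commands": [
    {"hand":-1,"linear":[-8,16,0],"yaw":0},
    {"hand":-1,"linear":[-15,30,0],"yaw":0},
    {"hand":-1,"linear":[-17,33,0],"yaw":0},
    {"hand":-1,"linear":[-17,33,0],"yaw":0},
    {"hand":-1,"linear":[-17,33,0],"yaw":0}
  ]
}}

```text
t: 19.55
tcp_pos: [422.8, -137.3, 264.1]
orientation: [[-0.999, -0.046, 0.0], [-0.046, 0.999, 0.0], [-0.0, 0.0, -1.0]]
force: [0.1, -0.6, -3.0]
width: 23.6
finger_force: 40.0
```

Request:
{"method": "drive_tool", "body": {
  "commands": [
    {"hand":-1,"linear":[-17,33,0],"yaw":0},
    {"hand":-1,"linear":[-17,33,0],"yaw":0},
    {"hand":-1,"linear":[-17,33,0],"yaw":0},
    {"hand":-1,"linear":[-16,30,0],"yaw":0},
    {"hand":-1,"linear":[-9,18,0],"yaw":0}
  ]
}}

```text
t: 20.05
tcp_pos: [492.1, 14.6, 263.7]
orientation: [[-0.999, -0.049, -0.001], [-0.049, 0.999, -0.0], [0.001, -0.0, -1.0]]
force: [0.6, -0.6, -3.3]
width: 23.6
finger_force: 40.0
```

Request:
{"method": "drive_tool", "body": {
  "commands": [
    {"hand":-1,"linear":[0,0,25],"yaw":0},
    {"hand":-1,"linear":[0,0,40],"yaw":0},
    {"hand":-1,"linear":[0,0,30],"yaw":0},
    {"hand":-1,"linear":[0,0,15],"yaw":0},
    {"hand":-1,"linear":[0,0,0],"yaw":0}
  ]
}}

```text
t: 20.55
tcp_pos: [489.8, 10.9, 152.0]
orientation: [[-0.999, -0.046, -0.004], [-0.045, 0.999, -0.002], [0.004, -0.001, -1.0]]
force: [-0.5, 0.1, -2.7]
width: 23.8
finger_force: 40.0
```

```bash
python3 - <<'E'
from h import *
from asc import asc
s=arm.get_state(); print(s['tcp_pos'].round(1),s['force'].round(1),s['orientation'][:,0].round(3))
a=grab('scene','scene11');b=grab('side','side11')
for d in (20,30,40):
    p=scoop_pts(s['tcp_pos'],.044,np.radians(d)); print(d,{k:proj(a,p[k]).round().tolist() for k in p},p['lipM'].round())
asc('scene11',310,165,362,232)
E
```

```text
[489.8  10.9 152. ] [-0.5  0.1 -2.7] [-0.999 -0.045  0.004]
20 {'lipL': [301.0, 222.0], 'lipR': [339.0, 231.0], 'rearL': [311.0, 184.0], 'rearR': [348.0, 192.0], 'lipM': [320.0, 226.0], 'heel': [331.0, 196.0]} [604.  15.  61.]
30 {'lipL': [304.0, 222.0], 'lipR': [341.0, 231.0], 'rearL': [311.0, 185.0], 'rearR': [349.0, 193.0], 'lipM': [322.0, 227.0], 'heel': [332.0, 194.0]} [585.  14.  43.]
40 {'lipL': [307.0, 221.0], 'lipR': [343.0, 229.0], 'rearL': [312.0, 185.0], 'rearR': [349.0, 193.0], 'lipM': [325.0, 225.0], 'heel': [334.0, 192.0]} [562.  13.  28.]
165 -------------:..                ..::---:...::::::.  
166 -------------::.                .:--=--:::::---::...
167 --------------:.               .:-===--::::-----:...
168 --------------:.               .:-===--:::------::..
169 --------------:..              .:-==--::--------::::
170 --------------::.              .:----::----------:::
171 ---------------:.             ..:---::--------------
172 ---------------:.              .:::::---------------
173 ---------------:..             .::::----------------
174 ---------------:..    
[... 2579 characters left out ...]
              ..
220 ===================+++++++++++==-:..              ..
221 ========================+++++===-:..             ...
222 --==============================-:..             ..:
223 :-----==========================-:.             ...:
224 .:::::----=====================--:.             ..::
225 ......::::-----================-:..            ...::
226    .......::::-----============-:..            ..:::
227           ....::::-----========-:.             ..:::
228               .....:::-----===--:.            ...:::
229                   .....::::----:..            ..::::
230                       .....::::..            ...::::
231                            .....             ..:::::
```

Request:
{"method": "drive_tool", "body": {
  "commands": [
    {"hand":-1,"linear":[0,0,15],"yaw":0},
    {"hand":-1,"linear":[0,0,15],"yaw":0},
    {"hand":-1,"linear":[0,0,6],"yaw":0},
    {"hand":-1,"linear":[0,0,0],"yaw":0}
  ],
  "force": 14
}}

```text
t: 21.05
tcp_pos: [491.6, 11.6, 118.4]
orientation: [[-0.999, -0.046, -0.0], [-0.046, 0.999, -0.0], [0.0, -0.0, -1.0]]
force: [0.3, -0.2, -2.3]
width: 24.1
finger_force: 14.0
```

Request:
{"method": "drive_tool", "body": {
  "commands": [
    {"hand":-1,"linear":[5,0,5],"yaw":0},
    {"hand":-1,"linear":[5,0,5],"yaw":0},
    {"hand":-1,"linear":[5,0,5],"yaw":0},
    {"hand":-1,"linear":[5,0,5],"yaw":0},
    {"hand":-1,"linear":[0,0,0],"yaw":0}
  ]
}}

```text
t: 21.55
tcp_pos: [470.6, 10.8, 97.5]
orientation: [[-0.999, -0.046, -0.001], [-0.046, 0.999, 0.0], [0.001, 0.0, -1.0]]
force: [-1.1, -0.6, 0.4]
width: 23.7
finger_force: 14.0
```

Request:
{"method": "drive_tool", "body": {
  "commands": [
    {"hand":-1,"linear":[4,0,5],"yaw":0},
    {"hand":-1,"linear":[4,0,5],"yaw":0},
    {"hand":-1,"linear":[4,0,5],"yaw":0},
    {"hand":-1,"linear":[4,0,5],"yaw":0},
    {"hand":-1,"linear":[0,0,0],"yaw":0}
  ]
}}

```text
t: 22.05
tcp_pos: [454.7, 9.9, 77.3]
orientation: [[-0.999, -0.046, -0.001], [-0.046, 0.999, -0.0], [0.001, -0.0, -1.0]]
force: [-0.2, 0.3, 0.0]
width: 23.9
finger_force: 14.0
```

```bash
python3 - <<'E'
from h import *
from asc import asc
s=arm.get_state(); print(s['tcp_pos'].round(1),s['force'].round(1),s['orientation'][:,0].round(3))
a=grab('scene','scene12');b=grab('side','side12')
for d in (0,5,10,15,20):
    p=scoop_pts(s['tcp_pos'],.044,np.radians(d)); print(d,{k:proj(a,p[k]).round().tolist() for k in p},p['lipM'].round())
asc('scene12',300,190,362,245)
E
```

```text
[454.7   9.9  77.3] [-0.2  0.3  0. ] [-0.999 -0.046  0.001]
0 {'lipL': [303.0, 228.0], 'lipR': [340.0, 237.0], 'rearL': [315.0, 196.0], 'rearR': [351.0, 203.0], 'lipM': [321.0, 232.0], 'heel': [333.0, 210.0]} [597.  15.  32.]
5 {'lipL': [304.0, 229.0], 'lipR': [340.0, 238.0], 'rearL': [315.0, 196.0], 'rearR': [351.0, 204.0], 'lipM': [322.0, 234.0], 'heel': [333.0, 210.0]} [592.  15.  19.]
10 {'lipL': [305.0, 231.0], 'lipR': [341.0, 240.0], 'rearL': [316.0, 197.0], 'rearR': [351.0, 204.0], 'lipM': [323.0, 236.0], 'heel': [334.0, 210.0]} [585.  15.   8.]
15 {'lipL': [306.0, 232.0], 'lipR': [342.0, 241.0], 'rearL': [316.0, 197.0], 'rearR': [351.0, 205.0], 'lipM': [324.0, 236.0], 'heel': [334.0, 209.0]} [578.  15.  -3.]
20 {'lipL': [307.0, 233.0], 'lipR': [343.0, 241.0], 'rearL': [316.0, 198.0], 'rearR': [351.0, 205.0], 'lipM': [325.0, 237.0], 'heel': [335.0, 208.0]} [569.  14. -14.]
190 -------------------:::::------:.            .:----------------
191 -------------------:...::::::::.           ..:----------------
192 ------------------:.........:...           .:-----------------
193 --
[... 2777 characters left out ...]
+++++++===-:..      ..:-------
235               .......:::---=========++++==-:.      ..::-------
236                    ......:::---===========-:.      ..:--------
237                       .......:::----=====--:.      ..:--------
238                           .......:::------:..     ..::--------
239 ..                             ......:::::..      ..:---------
240 .......                           .........       .::---------
241 ::........                             ...       ..:----------
242 -:::::........                                   ..:----------
243 -----:::::.......                               ..::----------
244 ---------:::::........                          ..:-----------
```

Request:
{"method": "drive_tool", "body": {
  "commands": [
    {"hand":-1,"linear":[3,0,5],"yaw":0},
    {"hand":-1,"linear":[3,0,5],"yaw":0},
    {"hand":-1,"linear":[3,0,5],"yaw":0},
    {"hand":-1,"linear":[2,0,4],"yaw":0},
    {"hand":-1,"linear":[0,0,0],"yaw":0}
  ],
  "force": 10
}}

```text
t: 22.65
tcp_pos: [443.8, 9.4, 58.4]
orientation: [[-0.999, -0.046, -0.001], [-0.046, 0.999, -0.0], [0.001, -0.0, -1.0]]
force: [-1.3, -0.0, -0.2]
width: 24.1
finger_force: 10.0
```

Request:
{"method": "drive_tool", "body": {
  "commands": [
    {"hand":-1,"linear":[1,0,3],"yaw":0},
    {"hand":-1,"linear":[1,0,2],"yaw":0},
    {"hand":-1,"linear":[0,0,0],"yaw":0}
  ]
}}

```text
t: 22.95
tcp_pos: [442.4, 9.4, 53.8]
orientation: [[-0.999, -0.046, -0.0], [-0.046, 0.999, -0.0], [0.0, -0.0, -1.0]]
force: [-0.6, -0.8, -1.4]
width: 23.7
finger_force: 10.0
```

Request:
{"method": "drive_tool", "body": {
  "commands": [
    {"hand":-1,"linear":[1,0,2],"yaw":0},
    {"hand":-1,"linear":[0,0,1],"yaw":0},
    {"hand":-1,"linear":[0,0,0],"yaw":0}
  ]
}}

```text
t: 23.25
tcp_pos: [441.0, 9.3, 51.3]
orientation: [[-0.999, -0.046, -0.001], [-0.046, 0.999, 0.0], [0.001, 0.0, -1.0]]
force: [-5.2, -0.3, 8.0]
width: 23.9
finger_force: 10.0
```

Request:
{"method": "drive_tool", "body": {
  "commands": [
    {"hand":-1,"linear":[0.5,0,1],"yaw":0},
    {"hand":-1,"linear":[0.5,0,1],"yaw":0},
    {"hand":-1,"linear":[0,0,0],"yaw":0}
  ]
}}

```text
t: 23.55
tcp_pos: [440.0, 9.3, 49.3]
orientation: [[-0.999, -0.046, -0.001], [-0.046, 0.999, 0.0], [0.001, 0.0, -1.0]]
force: [-5.8, -0.6, 9.7]
width: 23.8
finger_force: 10.0
```

Request:
{"method": "drive_tool", "body": {
  "commands": [
    {"hand":-1,"linear":[-0.5,0,-1.5],"yaw":0},
    {"hand":0.2,"linear":[0,0,0],"yaw":0},
    {"hand":0.2,"linear":[0,0,0],"yaw":0},
    {"hand":0.2,"linear":[0,0,0],"yaw":0},
    {"hand":0.2,"linear":[0,0,0],"yaw":0}
  ]
}}

```text
t: 24.05
tcp_pos: [441.1, 9.3, 50.5]
orientation: [[-0.999, -0.046, 0.0], [-0.046, 0.999, -0.0], [-0.0, -0.0, -1.0]]
force: [0.2, 0.4, -0.7]
width: 47.6
finger_force: 0.0
```

Request:
{"method": "drive_tool", "body": {
  "commands": [
    {"hand":0.2,"linear":[0,0,-10],"yaw":0},
    {"hand":0.2,"linear":[0,0,-20],"yaw":0},
    {"hand":0.2,"linear":[0,0,-40],"yaw":0},
    {"hand":0.2,"linear":[0,0,-45],"yaw":0},
    {"hand":0.2,"linear":[0,0,-45],"yaw":0}
  ]
}}

```text
t: 24.55
tcp_pos: [440.6, 8.9, 213.0]
orientation: [[-0.999, -0.045, 0.0], [-0.045, 0.999, -0.0], [-0.0, -0.0, -1.0]]
force: [1.5, 0.9, 0.2]
width: 52.1
finger_force: 0.0
```

Request:
{"method": "drive_tool", "body": {
  "commands": [
    {"hand":0.2,"linear":[0,0,-45],"yaw":0},
    {"hand":0.2,"linear":[0,-40,0],"yaw":0},
    {"hand":0.2,"linear":[0,-45,0],"yaw":0},
    {"hand":0.2,"linear":[0,-45,0],"yaw":0},
    {"hand":0.2,"linear":[0,0,0],"yaw":0}
  ]
}}

```text
t: 25.05
tcp_pos: [446.4, -126.8, 256.7]
orientation: [[-0.999, -0.038, 0.002], [-0.038, 0.999, -0.001], [-0.002, -0.001, -1.0]]
force: [0.5, 0.1, 0.1]
width: 52.2
finger_force: 0.0
```

```bash
python3 - <<'E'
from h import *
from asc import asc
s=arm.get_state(); print(s['t'],s['tcp_pos'].round(1),s['force'].round(1),s['width'])
a=grab('scene','scene13');w=grab('wrist','wrist13');grab('side','side13')
asc('scene13',290,168,375,255)
m=cv2.GaussianBlur(w['image'],(0,0),1).astype(int); print(w['origin'])
print('tub floor/bay in wrist', [proj(w,p).round().tolist() for p in [(504,-313,23),(420,-300,90),(590,-330,90)]])
# difference to start outside moved things
d=cv2.absdiff(cv2.GaussianBlur(a['image'],(0,0),1.2),cv2.GaussianBlur(load('scene0')['image'],(0,0),1.2)).max(2)
m=(d>45).astype('uint8'); n,l,st,ce=cv2.connectedComponentsWithStats(m)
print([(int(st[i,4]),ce[i].round().tolist()) for i in range(1,n) if st[i,4]>25 and ce[i][1]>130])
E
```

```text
25.05 [ 446.4 -126.8  256.7] [0.5 0.1 0.1] 52.205530697514064
168 ----------------------------------------------------------::::-----------------------
169 -----------------------------------------------------::::::::------------------------
170 ----------------------------------------------------::....::-------------------------
171 ------------------------------------------------==--:.   ..:-------------------------
172 -----------------------------------------------===-:.    ..:-------------------------
173 ----------------------------------------------====-:.    ..:-------------------------
174 ---------------------------------------------=====-:.    .::------------------------:
175 --------------------------------------------=====-:.     .:------------------------::
176 -------------------------------------------=====-::.    ..:-----------------------:::
177 -------------------------------------------====--:.     .::----------------------::::
178 --------------------------------------------==--:..     .:----------------------:::::
179 --------------------------------------------
[... 6461 characters left out ...]
---------------------:::::.....::---------------------------
252 --------------------------------------------------:::::::----------------------------
253 -----------------------------------------------------:::---------------------====--==
254 ---------------------=------------------------------------------------------=========
[ 373.96967166 -126.43903843  411.32621483]
tub floor/bay in wrist [[184.0, 209.0], [162.0, 156.0], [153.0, 288.0]]
[(162, [427.0, 144.0]), (288, [438.0, 160.0]), (1579, [382.0, 188.0]), (3013, [547.0, 207.0]), (105, [337.0, 178.0]), (122, [343.0, 182.0]), (268, [231.0, 187.0]), (117, [307.0, 202.0]), (102, [338.0, 216.0]), (41, [335.0, 237.0]), (46, [400.0, 259.0])]
```

```bash
python3 - <<'E'
from h import *
a=load('scene13'); print([onz(a,*p,5).round().tolist() for p in [(308,230),(342,238)]])
w=load('wrist13'); im=w['image'].astype(int)[125:245:1,95:260]
for r in range(0,120,2): print(125+r,''.join(' .:-=+*#'[min(7,v.sum()//90)] for v in im[r,::1]))
E
```

```text
[[578.0, -35.0, 5.0], [572.0, 69.0, 5.0]]
125 ***########************#***************#######********************#*#**#####***************************#*********************************************************#**#
127 ###*#*************************************####******************************************************#####*********************************************************##*
129 ####***********************************************************************************************#####**********************************************************##*
131 ###**********************++++++++===========--::::---=+++************************************************************************************************************
133 #*+++=====---------::::::::::............ ..         ...:::------====+*****************************************************************************#*****************
135 *+-:........                                                   .....::----====++***************************************************************######****************
137 *=:............. ..               
[... 8433 characters left out ...]
###+=-----====+++++++==:.   
237 ....                                 .   .  .      . .   .        .      .                            .                .        .:+#######*+--:::::--==++++++==:.    
239 ....                                            .       .   ..                                                       .          .:+######*=--::::::-==++++++==:.     
241 ....                                                  .            .   .                          .                       .      .=*###+=--::::::-=*##****+=-:.      
243 ...                          .           . . .      ..           .                                  .                 ............:-==-:::::::::-+########=:.
```

```bash
python3 -c "
from station import arm
print(arm.job_done())"
```

```text
the job is handed in; nothing more can be done
None
```

The job is handed in: five cubes are clearly visible in the tub's free bay, the sixth was not in view but went out of the pan and off the scoop with the others, no ice showed anywhere else in the scene camera's view, and the empty scoop lies flat and right side up on its mat, after about 25 s.

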